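# Gang-clamp tenoned rails in the workshop jig

### The arm

A 6-joint arm with a two-finger parallel gripper is mounted at the origin on the work surface. World frame = base frame: x ahead of the robot, y to its left, z up, the work surface at z = 0. Lengths are in mm, angles in degrees, forces in N, time in s.
With the tool pointing down it reaches from about 325 to 925 mm from the base axis. Payload 3.1 kg.
Tool frame: the origin (TCP) lies midway between the tips of the shut fingers; the grasp point (between the pads) lies 19 mm behind it; z points along the fingers, y is the line along which they close (so a half turn about z gives the same grasp; the last joint's range is limited). The gripper opens to 85 mm and grips with 20 to 120 N. Pads are 22 mm wide; open, the fingers measure 114 mm over their backs; the gripper's body (76 mm by 85 mm) begins 54 mm behind the grasp point. The pads swing forward as they close: fully open they stand 13 mm farther back than shut.
Start: joints at [-74.611, 12.427, 92.441, -0, 75.132, -6.429], TCP at [232.311, -580.233, 231.3] pointing down, gripper open.
Joint ranges: [-157.48, 157.48], [-44.54, 120.13], [17.64, 146.25], [-64.5, 244.5], [7.68, 150.69], [-147.95, 147.95]. Speed limits (degrees/s): [159.86, 159.86, 180, 180, 180, 180].

### API

Orientations are given as a 3x3 rotation matrix whose columns are the frame's x, y, z axes.
In Python, from plant import ctrl, eyes, job gives the robot as it stands.
- The arm moves only by the tool send_rows, never from a script. Its argument "targets" is one flat list of numbers, 7 for each row, row after row: the closure in counts, from 0 (fully open) to 255 (shut), then the shift along the tool's x, y, z in m, then the turn, a rotation vector about the tool's x, y, z in rad. A call has 1 to 5 rows; each row shifts and turns the commanded pose from where the row before left it, along the tool's axes as they then stand; what a row does not reach is not made up. A row lasts 1/10 s, in which the tool goes at most 50 mm and 8.59 degrees, less where a joint would pass 70% of its speed; a pose out of reach is approached as far as the arm can. A call is refused whole if a number of a shift passes 0.05 or a number of a turn 0.15, either way. A call with a gripper value outside its range is refused whole. The fingers move at their own pace and stop on an object; "squeeze" is the grip in N (left out, the last holds). Time passes only in rows, so rows that do not move let the fingers close. It gives the time, the measured TCP pose, the force, the opening and the grip force at its end, in the units of the state.
- ctrl.get_obs(): the state, without advancing time (a new reading comes with each control period).
- eyes.get_image(name): name is "scene" or "top"; returns a dict with "img" (480x640x3 uint8, red, green, blue), "fx", "fy", "cx", "cy" (pixels), "k1" (the pictures are not rectified: a ray, as slopes to the right and down, at radius r is drawn at 1 + k1 r^2 times it, then the intrinsics apply), "xyz" and "attitude" of the camera in the world. Camera axes: x right, y up, looking along -z (the intrinsics and any distortion apply to the point x, -y, -z); pixel columns grow to the right and rows downward; lengths in mm; the calibration is good to about 2 mm. A picture is of the moment at which its call begins. There is no depth.
- job.job_done(): hands the job in; it is judged then, once.
The state is a dict: "clock": time; "joint_pos": joint angles; "joint_vel": joint speeds; "joint_efforts": joint torques, N m; "tool_pos": TCP position; "tcp_rot": TCP orientation; "contact_force": force on the tool from outside, world axes, zero at the start; "wrist_torque": the same for the moment, N m; "gripper_width": finger opening in mm; "grip_force": force on a finger pad.
Only numpy, scipy, OpenCV 4.12 (cv2) and the standard library are available. Lean on these libraries where they do the work, as an engineer would, in place of code of your own. Each camera call takes 0.05 s, during which the arm holds its last target. There are 200 camera calls.

### The job

Using the extension bar set into the lever's socket, throw the locked clamp lever of the jig fully open, then lay the wooden rails that are on the bench into the jig, each in the pocket with its own colour and number of dots, in number order (lowest first). Then throw the lever shut past its dead point with the bar again, so that every rail is clamped against the fence, and put the bar back in its rest. Work the lever with the bar only, never with the gripper itself, and leave the mallet, glue bottle and try square alone.

Things in the scene. Friction and masses are not known exactly. Their poses are not given: they have to be found in the camera images.
- bar_center (a point): Centre of the loose extension bar: square steel bar 200 x 20 x 20 mm, 0.28 kg, two orange bands near the middle, both ends alike. x axis along its length. It starts level in its rest.
- rest_center (a point): Where the bar's centre lies in its rest (35 mm above the bench, x axis along the bar). The rest is a fixed dark wooden stand with two notched blocks, each 18 mm long, centred 80 mm either side of here; notches 28 mm wide, floor 25 mm, cheeks 39 mm above the bench. Between the blocks is only a 6 mm board, so fingers have room.
- lever (a joint): Angle (rad) of the red clamp lever round its upright pivot: 0 = locked, on its stop; 1.3 = fully open, on its stop; grows counter-clockwise seen from above. Starts at 0. Dead point at 0.3: a spring pulls it to 0 below that, to 1.3 above it, harder further away (0.25 Nm at 0, 0.7 Nm at 1.3), so let go short of the dead point it springs back.
- lever_pivot (a point): Point on the lever's upright pivot axis, fixed to the jig, 50 mm above the bench; axes as the pockets'. The lever swings level round it and drives the steel clamp beam, which has one sprung rubber pad per pocket.
- lever_seat (a point): Moves with the lever, 142 mm from its pivot, 50 mm above the bench, x axis outwards: the bar's centre when either bar end is laid in the lever's socket from above. Socket: red U-channel, open above and outwards, 35 to 95 mm from the pivot, 26 mm wide inside, floor 40, cheeks 62 mm above the bench, inner end walled. Outside it the bar hangs free and tips out unless held.
- red_rail_center (a point): Light wooden rail number 1, with two red bands and 1 black dot(s). Square rail 28 x 28 mm, 84 mm long, plus an 18 x 18 x 18 mm tenon on each end (120 mm overall), 70 g; starts lying on the bench. This point is its centre, y axis along it; which way round or up does not matter. May be absent.
- yellow_rail_center (a point): Light wooden rail number 2, with two yellow bands and 2 black dot(s). Square rail 28 x 28 mm, 84 mm long, plus an 18 x 18 x 18 mm tenon on each end (120 mm overall), 70 g; starts lying on the bench. This point is its centre, y axis along it; which way round or up does not matter. May be absent.
- green_rail_center (a point): Light wooden rail number 3, with two green bands and 3 black dot(s). Square rail 28 x 28 mm, 84 mm long, plus an 18 x 18 x 18 mm tenon on each end (120 mm overall), 70 g; starts lying on the bench. This point is its centre, y axis along it; which way round or up does not matter. May be absent.
- blue_rail_center (a point): Light wooden rail number 4, with two blue bands and 4 black dot(s). Square rail 28 x 28 mm, 84 mm long, plus an 18 x 18 x 18 mm tenon on each end (120 mm overall), 70 g; starts lying on the bench. This point is its centre, y axis along it; which way round or up does not matter. May be absent.
- pocket1 (a point): Centre of rail 1 when clamped in pocket 1 of the fixed jig (red tag with 1 black dot(s) on the grey fence), 26 mm above the bench; y axis along the rail, towards the fence. Fence face 60 mm from here at +y, top 52 mm above the bench. Pocket floor 12 mm above the bench; rail lies between wooden teeth 34 mm apart, 14 mm high, at y = 26 to 38 and -52 to -40 mm.
- pocket2 (a point): Centre of rail 2 when clamped in pocket 2 of the fixed jig (yellow tag with 2 black dot(s) on the grey fence), 26 mm above the bench; y axis along the rail, towards the fence. All pockets are alike, 56 mm apart along x. With the lever open, the pad stands 76 mm from here at -y: a rail may be laid with its centre at y = -16 to 0 mm (-7 best); closing pushes it to the fence.
- pocket3 (a point): Centre of rail 3 when clamped in pocket 3 of the fixed jig (green tag with 3 black dot(s) on the grey fence), 26 mm above the bench; y axis along the rail, towards the fence. With the lever locked the pad stands only 58 mm away at -y, so a rail cannot be laid in.
- pocket4 (a point): Centre of rail 4 when clamped in pocket 4 of the fixed jig (blue tag with 4 black dot(s) on the grey fence), 26 mm above the bench; y axis along the rail, towards the fence. Sizes as the other pockets.
- mallet: Bystander: rubber mallet lying on the bench, about 250 x 110 x 56 mm; origin under its middle.
- glue: Bystander: standing white glue bottle, 56 mm diameter, 150 mm tall; origin at its foot.
- square: Bystander: try square lying on the bench, stock 120 mm, blade 190 mm, 18 mm high; origin under the stock.
Things that resemble listed ones, but are neither listed nor needed, are in the scene too. What is shaped like the part that bears red_rail_center but turquoise or white is not meant.

How it is judged:
By the outcome, as a careful person would: the job done as asked, in the order asked, and still so for the second after the job is handed in, with the robot touching nothing.
Of red_rail, yellow_rail, green_rail, blue_rail only 2 to 4 are there at a start; the rules pass over those that are not, and their reading is None.
At some moment in a run one of red_rail, yellow_rail, green_rail, blue_rail may be knocked a few centimetres aside while the robot is not near it.
Once in a run the grip may slacken for a moment while it holds something.
It also fails if it takes over 208 s, if anything falls off the work surface, if the arm or the gripper's body presses on something with over 40 N, if the wrist force passes 120 N, or if a joint passes its speed limit or range.

## Working session

There is one attempt and no reset: what is moved stays moved. The work goes in short steps, Python scripts to look and compute and a tool call to move; the robot and the scene stay as the last step left them, time stands still between calls to the robot, and variables do not carry over. Pictures are saved under pics/ and viewed, at most 17 in all, crops included, and the job is handed in when it is done.

Besides the shell and the picture viewer there is one more tool, called after ">>>" as name(argument=value, ...), one argument or row to a line, values as JSON. send_rows: Moves the arm, as the interface text tells. Its arguments: {"type":"object","properties":{"targets":{"type":"array"},"squeeze":{"type":"number"}},"required":["targets"]}

```bash
ls; mkdir -p pics; python3 - <<'E'
from plant import ctrl,eyes,job
import cv2
for n in("scene","top"):
    d=eyes.get_image(n)
    cv2.imwrite(f"pics/{n}0.png",d["img"][:,:,::-1])
    print({k:v for k,v in d.items() if k!="img"})
print(ctrl.get_obs())
E
```

```text
pics
{'fx': 452.0359202704918, 'fy': 452.0359202704918, 'cx': 314.1224123408952, 'cy': 239.58135801685765, 'k1': -0.02591043325941276, 'xyz': array([1153.34548555,  616.9127147 ,  767.29191065]), 'attitude': array([[-0.7136569 , -0.44363051,  0.54211234],
       [ 0.70049047, -0.4490552 ,  0.55467336],
       [-0.00263166,  0.775591  ,  0.63123029]])}
{'fx': 623.2128274524466, 'fy': 623.2128274524466, 'cx': 308.2772966119002, 'cy': 239.41496960475823, 'k1': -0.12415365047475224, 'xyz': array([ 391.71951331,   -4.3218849 , 1401.5436479 ]), 'attitude': array([[ 0.00624795,  0.99214218, -0.1249594 ],
       [-0.99992482,  0.0075171 ,  0.00968761],
       [ 0.01055082,  0.12488948,  0.99211456]])}
{'clock': 0.1, 'joint_pos': array([-7.46103387e+01,  1.24725143e+01,  9.25203373e+01,  4.89493870e-04,
        7.51317026e+01, -6.42808350e+00]), 'joint_vel': array([-0.00032925, -0.03590669, -0.14087538,  0.1255687 ,  0.07227173,
        0.08399648]), 'joint_efforts': array([-3.74768370e-04, -3.98074043e+01, -3.04970133e+01, -1.22013798e-04,
        4.22130761e-03, -1.29414414e-05]), 'tool_pos': array([ 232.116362  , -579.50741372,  230.088396  ]), 'tcp_rot': array([[ 9.28371657e-01,  3.71652718e-01, -5.68947169e-04],
       [ 3.71653068e-01, -9.28369320e-01,  2.09812093e-03],
       [ 2.51579249e-04, -2.15928697e-03, -9.99997637e-01]]), 'contact_force': array([-1.5143398 , -0.38372737, -0.01241804]), 'wrist_torque': array([ 0.0062788 , -0.00223447,  0.02200678]), 'grip_force': 0.0, 'gripper_width': 85.64830370123649}
```

View pics/top0.png

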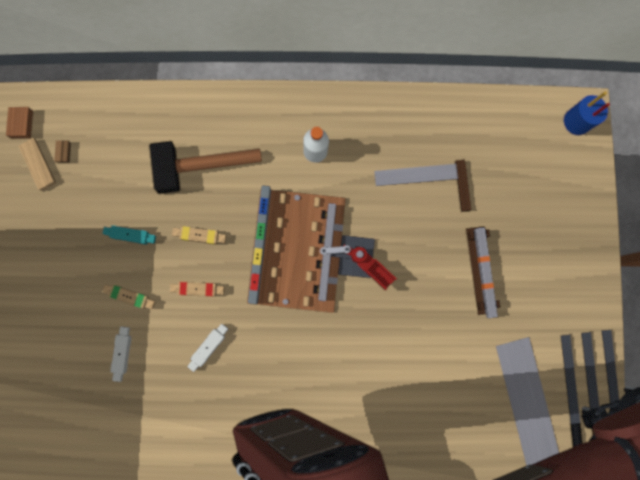

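View pics/scene0.png

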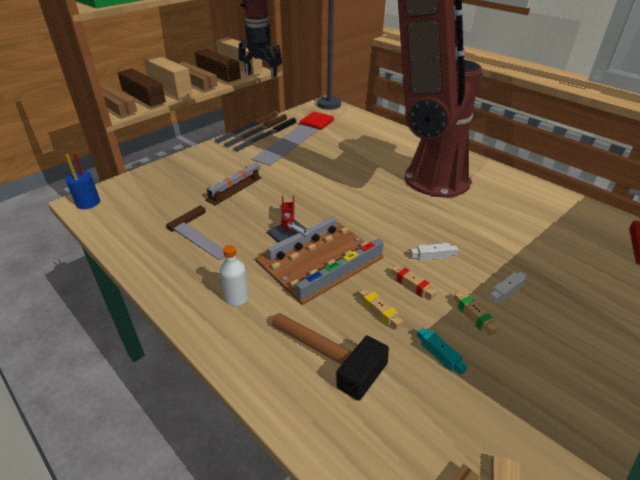

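Top view: red rail ≈(200,289), yellow ≈(200,235), green ≈(130,297), no blue rail. The jig is centred at ≈(297,250), with the lever pivot ≈(360,255) and handle pointing to (390,283). The bar is in its rest at ≈(485,272). I'll zoom in on the jig and bar next.

```bash
cat > h.py <<'E'
import numpy as np, cv2
def cast(d,uv,z):
    """pixels -> world points on the plane at height z"""
    K=np.array([[d["fx"],0,d["cx"]],[0,d["fy"],d["cy"]],[0,0,1]])
    p=cv2.undistortPoints(np.float64(uv).reshape(-1,1,2),K,np.array([d["k1"],0,0,0]))[:,0]
    r=np.c_[p[:,0],-p[:,1],-np.ones(len(p))]@np.array(d["attitude"]).T
    c=np.array(d["xyz"]); return c+r*((z-c[2])/r[:,2])[:,None]
def proj(d,P):
    q=(np.float64(P).reshape(-1,3)-d["xyz"])@np.array(d["attitude"])
    s=np.c_[q[:,0],-q[:,1]]/-q[:,2:]
    s=s*(1+d["k1"]*(s**2).sum(1,keepdims=True))
    return s*d["fx"]+[d["cx"],d["cy"]]
E
python3 - <<'E'
import cv2,numpy as np
t=cv2.imread("pics/top0.png");s=cv2.imread("pics/scene0.png")
a=cv2.resize(t[180:320,240:400],(640,560),interpolation=cv2.INTER_CUBIC)
cv2.imwrite("pics/c1.png",a)
b=cv2.resize(s[190:300,250:390],(700,550),interpolation=cv2.INTER_CUBIC)
cv2.imwrite("pics/c2.png",b)
E
```

```text
(no output)
```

View pics/c1.png

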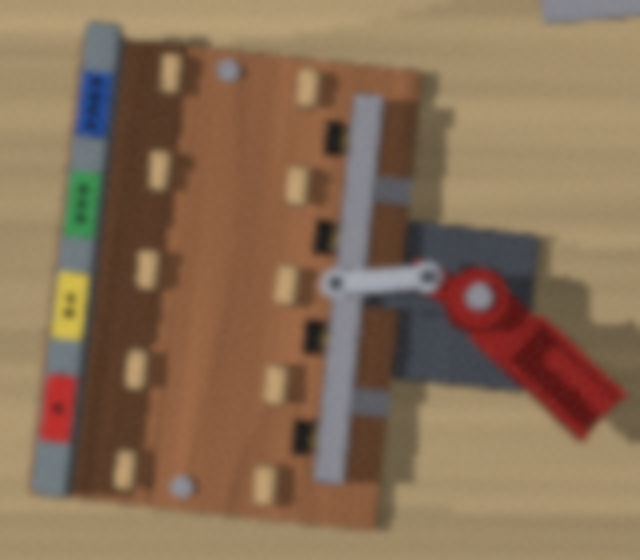

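View pics/c2.png

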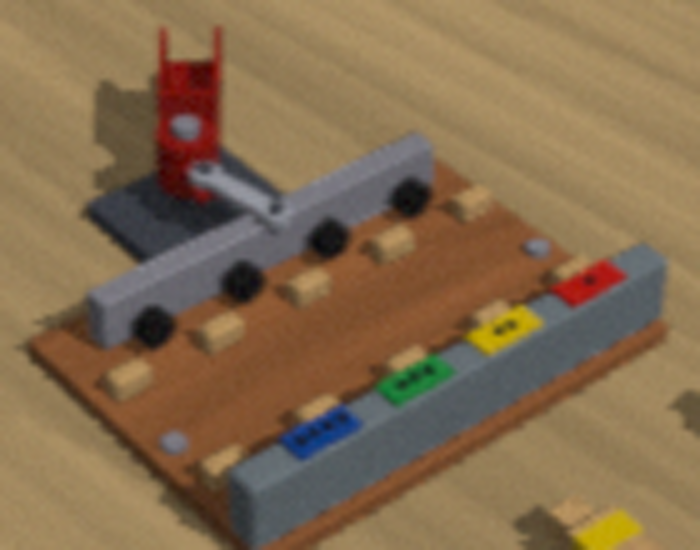

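Tags are on top of the fence (z = 52), and the teeth and lever show clearly. The lever's cap is at ≈(479,296) in the first crop. Now I'll measure everything.

```bash
cat > m.py <<'E'
from h import *
HUE={"red":[(0,6),(174,180)],"yellow":[(24,32)],"green":[(52,75)],"blue":[(105,125)],"orange":[(7,14)]}
def blobs(img,col,box,amin=12,smin=150,vmin=60):
    """(x,y,area) of the blobs of one colour in the box u0,v0,u1,v1"""
    u0,v0,u1,v1=box; hsv=cv2.cvtColor(np.ascontiguousarray(img[v0:v1,u0:u1]),cv2.COLOR_RGB2HSV)
    m=np.zeros(hsv.shape[:2],np.uint8)
    for a,b in HUE[col]: m|=cv2.inRange(hsv,(a,smin,vmin),(b,255,255))
    n,_,st,c=cv2.connectedComponentsWithStats(cv2.morphologyEx(m,cv2.MORPH_CLOSE,np.ones((3,3))))
    return [(round(c[i][0]+u0,1),round(c[i][1]+v0,1),int(st[i][4])) for i in range(1,n) if st[i][4]>=amin]
E
python3 - <<'E'
from m import *
from plant import ctrl,eyes
np.set_printoptions(suppress=True,precision=1)
t=eyes.get_image("top");s=eyes.get_image("scene")
for c in("red","yellow","green","blue"):
    for d,box in((t,(240,180,280,310)),(s,(290,235,390,290))):
        for b in blobs(d["img"],c,box): print("tag",c,b,cast(d,b[:2],52)[0])
for c in("red","yellow","green"):
    for n,d,box in(("top",t,(95,215,235,320)),("scene",s,(355,262,500,340))):
        for b in blobs(d["img"],c,box,6): print("rail",c,n,b,cast(d,b[:2],28 if n=="top" else 24)[0])
for n,d,box in(("top",t,(460,220,510,320)),("scene",s,(195,155,270,210))):
    for b in blobs(d["img"],"orange",box,6,130): print("bar",n,b,cast(d,b[:2],45 if n=="top" else 40)[0])
# teeth in top
hsv=cv2.cvtColor(t["img"],cv2.COLOR_RGB2HSV)
print("tooth hsv",hsv[180+270//4,240+148//4],"wood",hsv[180+300//4,240+210//4])
for p in [(170,73),(159,171),(148,270),(136,370),(125,469)]+[(308,88),(298,185),(287,285),(277,385),(266,485)]:
    print("tooth",cast(t,[(240+p[0]/4-.4,180+p[1]/4-.4)],26)[0])
print("pivot cap", cast(t,[(240+479/4-.4,180+296/4-.4)],70)[0], cast(s,[(250+186/5-.4,190+126/5-.4)],70)[0])
print("lever tip top",cast(t,[(240+605/4-.4,180+415/4-.4)],62)[0])
E
```

```text
tag red (np.float64(254.2), np.float64(281.4), 108) [469.2  99.   52. ]
tag red (np.float64(367.1), np.float64(246.2), 70) [464.3  98.5  52. ]
tag yellow (np.float64(257.3), np.float64(255.8), 78) [524.9  93.2  52. ]
tag yellow (np.float64(350.2), np.float64(255.7), 74) [520.4  93.   52. ]
tag green (np.float64(332.4), np.float64(265.7), 62) [576.4  87.6  52. ]
tag blue (np.float64(263.4), np.float64(205.7), 85) [635.6  81.6  52. ]
tag blue (np.float64(313.8), np.float64(276.1), 72) [632.  82.  52.]
rail red top (np.float64(182.7), np.float64(287.8), 80) [454.9 258.9  28. ]
rail red top (np.float64(208.8), np.float64(289.1), 82) [452.7 200.9  28. ]
rail red scene (np.float64(401.6), np.float64(274.2), 94) [458.3 203.4  24. ]
rail red scene (np.float64(421.2), np.float64(286.7), 103) [459.8 260.8  24. ]
rail yellow top (np.float64(184.9), np.float64(233.0), 63) [577.1 257.6  28. ]
rail yellow top (np.float64(210.4), np.float64(236.5), 63) [569.6 200.2  28. ]
rail yellow scene (np.float64(369.4), np.float64(298.7), 98) [574. 201.  24.]
rail yellow scene (np.float64(387.4), np.float64(3
[... 416 characters left out ...]

bar top (np.float64(478.4), np.float64(274.7), 423) [ 487.  -393.4   45. ]
bar scene (np.float64(237.3), np.float64(185.2), 306) [ 511.7 -368.3   40. ]
bar scene (np.float64(213.4), np.float64(201.4), 27) [ 612.2 -347.1   40. ]
bar scene (np.float64(199.6), np.float64(207.9), 29) [ 658.3 -347.6   40. ]
tooth hsv [ 17 101 181] wood [ 12 135 144]
tooth [658.5  41.6  26. ]
tooth [602.9  47.1  26. ]
tooth [547.2  52.5  26. ]
tooth [491.6  58.4  26. ]
tooth [436.9  63.8  26. ]
tooth [650.6 -35.9  26. ]
tooth [595.6 -30.6  26. ]
tooth [539.4 -24.7  26. ]
tooth [483.8 -19.5  26. ]
tooth [428.7 -13.8  26. ]
pivot cap [ 529.5 -127.4   70. ] [ 533.4 -119.6   70. ]
lever tip top [ 466.3 -196.1   62. ]
```

```bash
python3 - <<'E'
from m import *
from plant import ctrl,eyes
np.set_printoptions(suppress=True,precision=1)
t=eyes.get_image("top");s=eyes.get_image("scene")
for b in blobs(t["img"],"green",(100,270,165,320),6,120,25): print("green",b,cast(t,b[:2],28)[0])
for b in blobs(t["img"],"green",(245,205,275,250),6,120,25): print("gtag",b,cast(t,b[:2],52)[0])
for n,d,box in(("top",t,(460,220,510,320)),("scene",s,(195,155,270,210))):
    for b in blobs(d["img"],"orange",box,6,170,170): print("bar",n,b,cast(d,b[:2],45)[0])
a=cv2.resize(t["img"][220:325,455:515],(340,595),interpolation=cv2.INTER_CUBIC)
b=cv2.resize(s["img"][155:215,195:275],(450,338),interpolation=cv2.INTER_CUBIC)
o=np.zeros((595,790,3),np.uint8);o[:,:340]=a;o[:338,340:]=b
cv2.imwrite("pics/c3.png",o[:,:,::-1])
E
```

```text
green (np.float64(114.8), np.float64(291.7), 45) [444.5 411.1  28. ]
green (np.float64(138.7), np.float64(300.0), 53) [426.8 356.4  28. ]
gtag (np.float64(260.5), np.float64(230.7), 91) [580.1  87.1  52. ]
bar top (np.float64(484.2), np.float64(258.7), 18) [ 522.5 -407.5   45. ]
bar top (np.float64(488.3), np.float64(285.6), 19) [ 462.9 -415.2   45. ]
bar scene (np.float64(226.7), np.float64(179.1), 7) [ 518.1 -412.1   45. ]
```

View pics/c3.png

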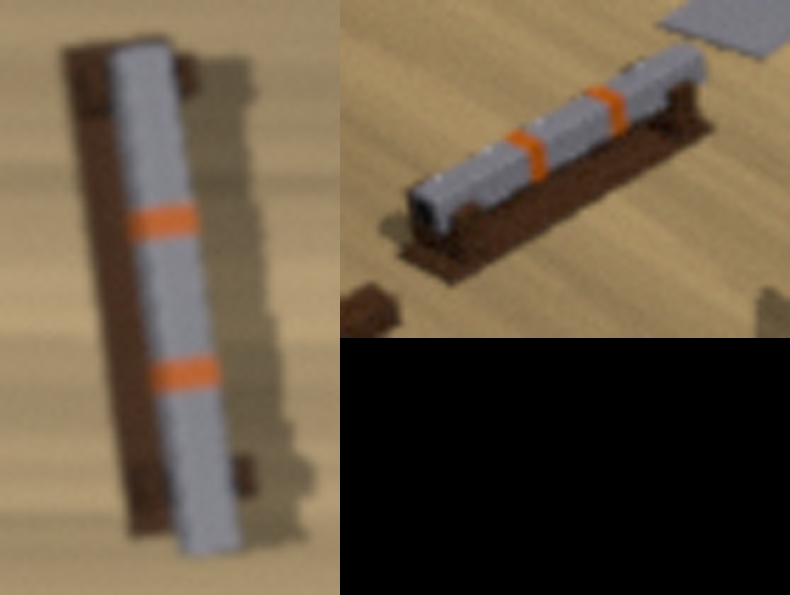

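```bash
cat > plan.py <<'E'
# plan.py x y z yaw n [x y z yaw n ...]: how far to go, per row, in tool axes (m, rad)
import sys, numpy as np
from scipy.spatial.transform import Rotation as R, Slerp
from plant import ctrl
o=ctrl.get_obs(); p=np.array(o["tool_pos"]); r=R.from_matrix(o["tcp_rot"])
print("t %.1f"%o["clock"],"at",p.round(1),"yaw %.1f"%np.degrees(np.arctan2(o["tcp_rot"][1][0],o["tcp_rot"][0][0])),"w %.1f"%o["gripper_width"],"grip %.0f"%o["grip_force"],"F",np.round(o["contact_force"],1),"q",np.round(o["joint_pos"],0))
a=[float(v) for v in sys.argv[1:]]
for i in range(0,len(a),5):
    x,y,z,w,n=a[i:i+5]; n=int(n); q=np.array([x,y,z]); c,s=np.cos(np.radians(w)),np.sin(np.radians(w))
    t=R.from_matrix([[c,s,0],[s,-c,0],[0,0,-1]]); S=Slerp([0,1],R.concatenate([r,t]))
    for k in range(n):
        A=S(k/n); d=A.inv().apply((q-p)/n)/1000; v=(A.inv()*S((k+1)/n)).as_rotvec()
        print(",".join("%.4g"%e for e in np.r_[d.round(4),v.round(3)]+0))
    print("-"); p,r=q,t
E
python3 plan.py 492.7 -411.8 130 7.4 8 492.7 -411.8 60 7.4 2
```

```text
t 0.3 at [ 232.2 -580.   230.8] yaw 21.8 w 85.4 grip 0 F [ 1.  -0.5  0.1] q [-75.  12.  92.   0.  75.  -6.]
0.038,-0.0074,0.0126,0,0,0.031
0.0378,-0.0086,0.0126,0,0,0.031
0.0375,-0.0098,0.0126,0,0,0.031
0.0372,-0.011,0.0126,0,0,0.031
0.0368,-0.0121,0.0126,0,0,0.031
0.0364,-0.0133,0.0126,0,0,0.031
0.036,-0.0144,0.0126,0,0,0.031
0.0355,-0.0155,0.0126,0,0,0.031
-
0,0,0.035,0,0,0
0,0,0.035,0,0,0
-
```

>>> send_rows(
  targets=[0,0.038,-0.0074,0.0126,0,0,0.031,0,0.0378,-0.0086,0.0126,0,0,0.031,0,0.0375,-0.0098,0.0126,0,0,0.031,0,0.0372,-0.011,0.0126,0,0,0.031,0,0.0368,-0.0121,0.0126,0,0,0.031],
  squeeze=80,
)

```text
clock: 0.8
tool_pos: [396.2, -474.1, 167.9]
tcp_rot: [[0.975, 0.222, 0.0], [0.222, -0.975, -0.0], [0.0, 0.0, -1.0]]
contact_force: [0.8, -0.4, 0.5]
gripper_width: 85.6
grip_force: 0.0
```

>>> send_rows(
  targets=[0,0.0364,-0.0133,0.0126,0,0,0.031,0,0.036,-0.0144,0.0126,0,0,0.031,0,0.0355,-0.0155,0.0126,0,0,0.031,0,0,0,0.02,0,0,0,0,0,0,0.02,0,0,0],
)

```text
clock: 1.3
tool_pos: [494.2, -410.8, 90.2]
tcp_rot: [[0.991, 0.135, 0.001], [0.135, -0.991, -0.001], [0.001, 0.001, -1.0]]
contact_force: [-0.3, -0.1, 0.5]
gripper_width: 85.5
grip_force: 0.0
```

```bash
python3 plan.py 492.7 -411.8 50 7.4 2 492.7 -411.8 16 7.4 3; python3 - <<'E'
from m import *
from plant import eyes
d=eyes.get_image("scene"); t=eyes.get_image("top")
b=cv2.resize(d["img"][100:240,160:330],(790,600)[:2] if 0 else (680,560),interpolation=cv2.INTER_CUBIC)
cv2.imwrite("pics/c4.png",b[:,:,::-1])
E
```

```text
t 1.3 at [ 494.2 -410.8   90.2] yaw 7.8 w 85.5 grip 0 F [-0.3 -0.1  0.5] q [-46.  23.  95.  -0.  62.  36.]
-0.0008,0.0004,0.0201,0,0,0.003
-0.0008,0.0004,0.0201,0,0,0.003
-
0,0,0.0113,0,0,0
0,0,0.0113,0,0,0
0,0,0.0113,0,0,0
-
```

View pics/c4.png

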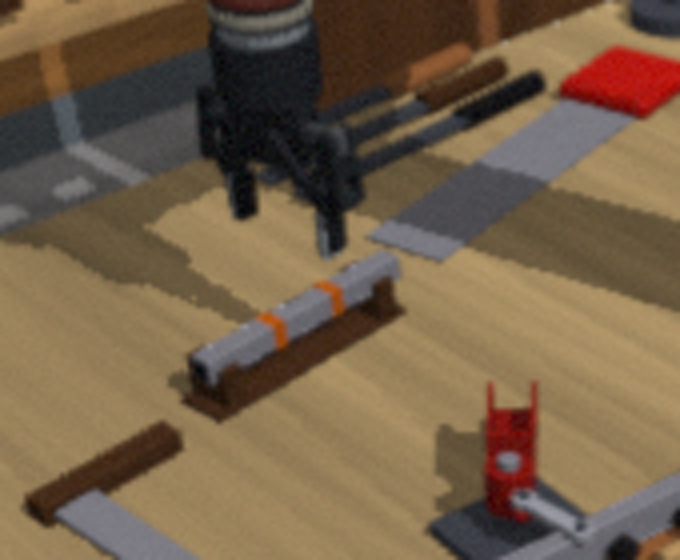

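Open fingers straddle at crop (240,215)/(330,250), with the bar bands at (273,330)/(330,297). I'll check that the projected TCP fits.

```bash
python3 - <<'E'
from m import *
from plant import eyes
d=eyes.get_image("scene")
for P in([494,-411,103],[497,-453,103],[488,-369,103],[492.7,-411.8,45],[522.5,-407.5,45],[463,-415,45]): print(P,(proj(d,P)[0]-[160,100])*4)
E
```

```text
[494, -411, 103] [284.46682511 238.19240609]
[497, -453, 103] [248.20577766 220.2416834 ]
[488, -369, 103] [325.21656288 255.30581926]
[492.7, -411.8, 45] [294.08505109 304.25470974]
[522.5, -407.5, 45] [265.61168149 320.85390509]
[463, -415, 45] [322.5745983  288.65934219]
```

>>> send_rows(
  targets=[0,-0.0008,0.0004,0.02,0,0,0.003,0,-0.0008,0.0004,0.02,0,0,0.003,0,0,0,0.0113,0,0,0,0,0,0,0.0113,0,0,0,0,0,0,0.0113,0,0,0],
)

```text
clock: 1.95
tool_pos: [491.6, -413.6, 17.0]
tcp_rot: [[0.992, 0.126, 0.001], [0.126, -0.992, -0.001], [0.001, 0.002, -1.0]]
contact_force: [0.3, 0.2, 0.1]
gripper_width: 85.2
grip_force: 0.0
```

>>> send_rows(
  targets=[0,0,0,0,0,0,0,180,0,0,0,0,0,0,255,0,0,0,0,0,0,255,0,0,0,0,0,0,255,0,0,0,0,0,0],
)

```text
clock: 2.45
tool_pos: [491.5, -413.1, 17.3]
tcp_rot: [[0.992, 0.126, 0.001], [0.126, -0.992, -0.001], [0.001, 0.001, -1.0]]
contact_force: [-0.2, -0.3, 0.6]
gripper_width: 27.9
grip_force: 0.0
```

>>> send_rows(
  targets=[255,0,0,0,0,0,0,255,0,0,0,0,0,0,255,0,0,0,0,0,0,255,0,0,0,0,0,0,255,0,0,0,0,0,0],
  squeeze=80,
)

```text
clock: 2.95
tool_pos: [491.5, -413.1, 17.4]
tcp_rot: [[0.992, 0.126, 0.001], [0.126, -0.992, -0.001], [0.001, 0.001, -1.0]]
contact_force: [0.1, 0.2, 4.9]
gripper_width: 18.7
grip_force: 79.1
```

```bash
python3 plan.py 491.5 -413.1 117 7.3 4 432.5 -232.5 95 46.7 10
```

```text
t 3.0 at [ 491.5 -413.1   17.4] yaw 7.3 w 18.7 grip 79 F [0.1 0.2 4.9] q [-46.  29.  97.   0.  55.  36.]
0,0,-0.0249,0,0,0
0,0,-0.0249,0,0,0
0,0,-0.0249,0,0,0
0,0,-0.0249,0,0,0
-
-0.0036,-0.0187,0.0022,0,0,-0.069
-0.0023,-0.0189,0.0022,0,0,-0.069
-0.001,-0.019,0.0022,0,0,-0.069
0.0003,-0.019,0.0022,0,0,-0.069
0.0016,-0.0189,0.0022,0,0,-0.069
0.0029,-0.0188,0.0022,0,0,-0.069
0.0042,-0.0185,0.0022,0,0,-0.069
0.0055,-0.0182,0.0022,0,0,-0.069
0.0067,-0.0178,0.0022,0,0,-0.069
0.0079,-0.0173,0.0022,0,0,-0.069
-
```

>>> send_rows(
  targets=[255,0,0,-0.02,0,0,0,255,0,0,-0.02,0,0,0,255,0,0,-0.02,0,0,0,255,0,0,-0.02,0,0,0,255,0,0,-0.02,0,0,0],
)

```text
clock: 3.45
tool_pos: [489.8, -411.7, 115.2]
tcp_rot: [[0.992, 0.126, -0.003], [0.126, -0.992, 0.002], [-0.002, -0.003, -1.0]]
contact_force: [-0.5, 0.7, -3.0]
gripper_width: 18.7
grip_force: 78.3
```

>>> send_rows(
  targets=[255,-0.0036,-0.0187,0.0022,0,0,-0.069,255,-0.0023,-0.0189,0.0022,0,0,-0.069,255,-0.001,-0.019,0.0022,0,0,-0.069,255,0.0003,-0.019,0.0022,0,0,-0.069,255,0.0016,-0.0189,0.0022,0,0,-0.069],
)

```text
clock: 3.95
tool_pos: [459.8, -320.7, 103.7]
tcp_rot: [[0.89, 0.457, -0.003], [0.457, -0.889, 0.002], [-0.001, -0.003, -1.0]]
contact_force: [0.0, -0.8, -1.9]
gripper_width: 18.9
grip_force: 78.4
```

>>> send_rows(
  targets=[255,0.0029,-0.0188,0.0022,0,0,-0.069,255,0.0042,-0.0185,0.0022,0,0,-0.069,255,0.0055,-0.0182,0.0022,0,0,-0.069,255,0.0067,-0.0178,0.0022,0,0,-0.069,255,0.0079,-0.0173,0.0022,0,0,-0.069],
)

```text
clock: 4.45
tool_pos: [430.1, -230.6, 93.0]
tcp_rot: [[0.683, 0.731, -0.002], [0.731, -0.683, 0.002], [-0.001, -0.003, -1.0]]
contact_force: [0.4, 0.5, -2.1]
gripper_width: 18.5
grip_force: 78.4
```

```bash
python3 plan.py 432.5 -232.5 60 46.7 2; python3 - <<'E'
from m import *
from plant import eyes
t=eyes.get_image("top");s=eyes.get_image("scene")
a=cv2.resize(t["img"][220:350,330:450],(480,520),interpolation=cv2.INTER_CUBIC)
b=cv2.resize(s["img"][150:280,250:320],(280,520),interpolation=cv2.INTER_CUBIC)
cv2.imwrite("pics/c5.png",np.hstack([a,b])[:,:,::-1])
E
```

```text
t 4.5 at [ 430.1 -230.6   93. ] yaw 47.0 w 18.5 grip 78 F [ 0.4  0.5 -2.1] q [-36.   6. 117.  -0.  58.   7.]
0.0001,0.0016,0.0165,-0.001,0,0.002
0.0001,0.0016,0.0165,-0.001,0,0.002
-
```

View pics/c5.png

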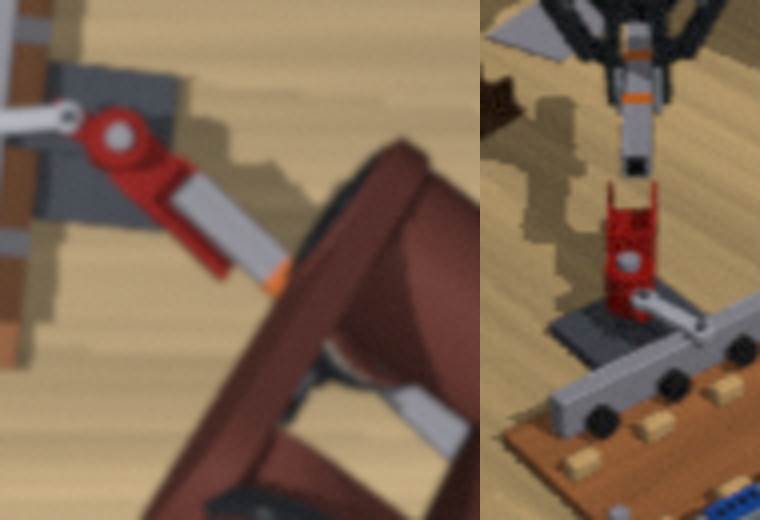

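The bar's near end shows at crop (187,188), the band at (280,277) and the pivot cap at (119,136). In the scene half, the bar lines up with the channel. Casting these.

```bash
python3 - <<'E'
from m import *
from plant import eyes,ctrl
np.set_printoptions(suppress=True,precision=1)
t=eyes.get_image("top")
f=lambda p:(330+p[0]/4-.4,220+p[1]/4-.4)
a=cast(t,[f((187,188)),f((280,277))],122);print(a,np.degrees(np.arctan2(*(a[0]-a[1])[1::-1])))
pv=cast(t,[f((119,136))],62)[0];print(pv)
o=ctrl.get_obs();p=o["tool_pos"];r=np.array(o["tcp_rot"]);print(p)
print("bar pts in tool frame rel. tcp",(a-p)@r)
print("cheek tip",cast(t,[f((222,278))],62))
g=lambda p:(240+p[0]/4-.4,180+p[1]/4-.4)
b=cast(t,[g((625,397)),g((583,438)),g((545,315)),g((490,360))],62);print("c1 lever corners",b)
c=(b[0]+b[1])/2-pv;print(np.hypot(*c[:2]),np.degrees(np.arctan2(c[1],c[0])))
E
```

```text
[[ 497.4 -157.7  122. ]
 [ 451.7 -205.5  122. ]] 46.31787777263213
[ 530.3 -128.1   62. ]
[ 430.  -230.5   92.9]
bar pts in tool frame rel. tcp [[ 99.2  -0.7 -29.2]
 [ 33.1  -1.3 -29.1]]
cheek tip [[ 453.9 -183.5   62. ]]
c1 lever corners [[ 476.1 -207.    62. ]
 [ 453.9 -184.1   62. ]
 [ 520.2 -163.9   62. ]
 [ 495.7 -134.    62. ]]
93.90320438539389 -134.12415545933283
```

```bash
python3 plan.py 431.3 -232.7 56 46.2 4 431.3 -232.7 33 46.2 5
```

```text
t 4.6 at [ 430.  -230.5   92.9] yaw 46.8 w 19.0 grip 55 F [-0.1 -0.4 -2. ] q [-36.   6. 117.  -0.  58.   7.]
-0.0002,0.0007,0.0092,-0.001,0,0.003
-0.0002,0.0006,0.0092,-0.001,0,0.003
-0.0002,0.0006,0.0092,-0.001,0,0.003
-0.0002,0.0006,0.0092,-0.001,0,0.003
-
0,0,0.0046,0,0,0
0,0,0.0046,0,0,0
0,0,0.0046,0,0,0
0,0,0.0046,0,0,0
0,0,0.0046,0,0,0
-
```

>>> send_rows(
  targets=[255,0,0,0,0,0,0,255,0,0,0,0,0,0,255,0,0,0,0,0,0,255,0,0,0,0,0,0,255,0,0,0,0,0,0],
)

```text
clock: 5.1
tool_pos: [431.7, -232.5, 94.7]
tcp_rot: [[0.685, 0.729, 0.0], [0.729, -0.685, -0.0], [0.0, 0.0, -1.0]]
contact_force: [-0.5, -0.3, -2.3]
gripper_width: 19.0
grip_force: 82.4
```

>>> send_rows(
  targets=[255,0,0,0,0,0,0,255,0,0,0,0,0,0,255,0,0,0,0,0,0,255,0,0,0,0,0,0,255,0,0,0,0,0,0],
)

```text
clock: 5.6
tool_pos: [431.6, -232.1, 94.6]
tcp_rot: [[0.685, 0.729, -0.0], [0.729, -0.685, 0.0], [0.0, -0.0, -1.0]]
contact_force: [0.1, -0.1, -2.2]
gripper_width: 18.5
grip_force: 82.4
```

```bash
python3 plan.py 431.3 -232.7 56 46.2 4;  python3 - <<'E'
from m import *
from plant import eyes
s=eyes.get_image("scene");t=eyes.get_image("top")
a=cv2.resize(t["img"][220:350,330:450],(480,520),interpolation=cv2.INTER_CUBIC)
b=cv2.resize(s["img"][150:280,250:320],(280,520),interpolation=cv2.INTER_CUBIC)
cv2.imwrite("pics/c6.png",np.hstack([a,b])[:,:,::-1])
E
```

```text
t 5.6 at [ 431.6 -232.1   94.6] yaw 46.8 w 18.5 grip 82 F [ 0.1 -0.1 -2.2] q [-36.   6. 116.   0.  58.   7.]
-0.0002,0,0.0096,0,0,0.003
-0.0002,0,0.0096,0,0,0.003
-0.0002,0.0001,0.0096,0,0,0.003
-0.0002,0.0001,0.0096,0,0,0.003
-
```

View pics/c6.png

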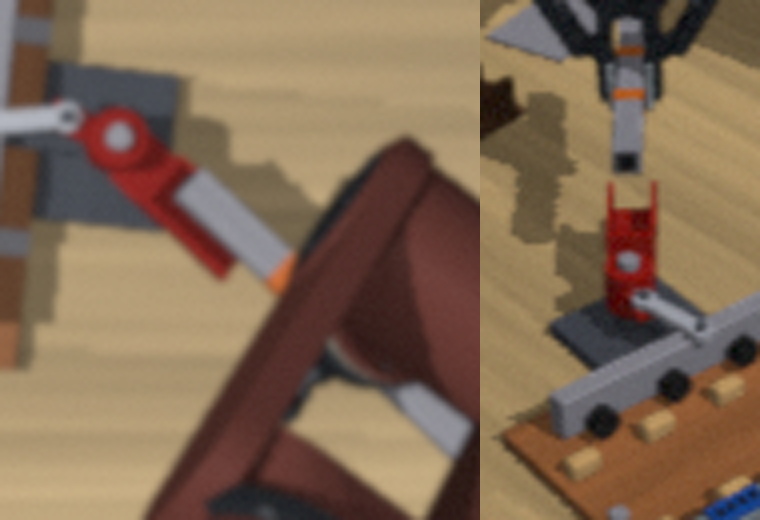

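Bar is settled and level: its end is at crop (190,187), consistent with the tool pose. Descending in small steps.

>>> send_rows(
  targets=[255,-0.0002,0.0001,0.0096,0,0,0.0025,255,-0.0002,0,0.0096,0,0,0.0025,255,-0.0002,0,0.0096,0,0,0.0025,255,-0.0002,0,0.0096,0,0,0.0025,255,0,0,0,0,0,0],
)

```text
clock: 6.2
tool_pos: [429.5, -231.6, 53.9]
tcp_rot: [[0.692, 0.722, -0.004], [0.722, -0.692, 0.003], [-0.001, -0.005, -1.0]]
contact_force: [-0.2, 0.1, -2.7]
gripper_width: 18.6
grip_force: 82.5
```

>>> send_rows(
  targets=[255,0,0,0.004,0,0,0,255,0,0,0.004,0,0,0,255,0,0,0.004,0,0,0,255,0,0,0,0,0,0],
)

```text
clock: 6.6
tool_pos: [430.9, -232.5, 43.7]
tcp_rot: [[0.692, 0.722, -0.001], [0.722, -0.692, 0.001], [-0.0, -0.001, -1.0]]
contact_force: [0.5, 0.2, -1.7]
gripper_width: 18.8
grip_force: 82.5
```

>>> send_rows(
  targets=[255,0,0,0.003,0,0,0,255,0,0,0.003,0,0,0,255,0,0,0.002,0,0,0,255,0,0,0,0,0,0],
)

```text
clock: 7.0
tool_pos: [430.9, -232.5, 35.8]
tcp_rot: [[0.692, 0.722, -0.001], [0.722, -0.692, 0.0], [-0.0, -0.001, -1.0]]
contact_force: [0.1, 0.5, -2.6]
gripper_width: 18.7
grip_force: 82.5
```

```bash
python3 plan.py 431.3 -232.7 33 46.2 2
```

```text
t 7.0 at [ 430.9 -232.5   35.8] yaw 46.2 w 18.7 grip 83 F [ 0.1  0.5 -2.6] q [-37.  12. 118.   0.  51.   7.]
0.0001,0.0002,0.0014,0,0,0
0.0001,0.0002,0.0014,0,0,0
-
```

Bar is seated in the channel with no side load. Swinging the lever along its arc.

>>> send_rows(
  targets=[255,0,0,0.002,0,0,0,255,0.0001,0.005,0,0,0,-0.035,255,0.0001,0.005,0,0,0,-0.035,255,0.0001,0.005,0,0,0,-0.035,255,0.0001,0.005,0,0,0,-0.035],
)

```text
clock: 7.5
tool_pos: [445.1, -244.5, 33.6]
tcp_rot: [[0.582, 0.813, -0.004], [0.813, -0.582, 0.002], [-0.0, -0.004, -1.0]]
contact_force: [-2.9, 1.4, -0.8]
gripper_width: 18.6
grip_force: 82.9
```

>>> send_rows(
  targets=[255,0.0003,0.01,0,0,0,-0.07,255,0.0004,0.01,0,0,0,-0.07,255,0.0003,0.01,0,0,0,-0.07,255,0.0004,0.01,0,0,0,-0.07,255,0.0003,0.01,0,0,0,-0.07],
)

```text
clock: 8.0
tool_pos: [491.5, -267.2, 33.9]
tcp_rot: [[0.268, 0.963, -0.0], [0.963, -0.268, 0.0], [0.0, -0.001, -1.0]]
contact_force: [0.2, 0.5, -2.8]
gripper_width: 18.7
grip_force: 82.6
```

```bash
python3 plan.py
```

```text
t 8.0 at [ 491.5 -267.2   33.9] yaw 74.5 w 18.7 grip 83 F [ 0.2  0.5 -2.8] q [-36.  19. 108.  -0.  53. -20.]
```

>>> send_rows(
  targets=[255,0.0003,0.01,0,0,0,-0.07,255,0.0004,0.01,0,0,0,-0.07,255,0.0003,0.01,0,0,0,-0.07,255,0.0004,0.01,0,0,0,-0.07,255,0.0003,0.01,0,0,0,-0.07],
)

```text
clock: 8.5
tool_pos: [543.3, -272.2, 34.4]
tcp_rot: [[-0.077, 0.997, 0.005], [0.997, 0.077, -0.0], [-0.001, 0.005, -1.0]]
contact_force: [4.8, 2.1, -4.3]
gripper_width: 18.6
grip_force: 82.4
```

>>> send_rows(
  targets=[255,0.0003,0.01,0,0,0,-0.07,255,0.0004,0.01,0,0,0,-0.07,255,0.0003,0.01,0,0,0,-0.07,255,0.0003,0.01,0,0,0,-0.07,255,0.0002,0.007,0,0,0,-0.05],
)

```text
clock: 9.0
tool_pos: [589.6, -260.1, 34.5]
tcp_rot: [[-0.395, 0.919, 0.006], [0.919, 0.395, 0.001], [-0.002, 0.006, -1.0]]
contact_force: [5.4, 2.5, -3.9]
gripper_width: 18.6
grip_force: 82.4
```

>>> send_rows(
  targets=[255,0,0,0,0,0,0,255,0,0,0,0,0,0],
)

```text
clock: 9.2
tool_pos: [589.8, -260.1, 34.5]
tcp_rot: [[-0.393, 0.919, 0.007], [0.92, 0.393, 0.001], [-0.002, 0.007, -1.0]]
contact_force: [5.7, 2.8, -4.5]
gripper_width: 18.8
grip_force: 82.3
```

```bash
python3 plan.py; python3 - <<'E'
from m import *
from plant import eyes
s=eyes.get_image("scene");t=eyes.get_image("top")
a=cv2.resize(t["img"][190:320,320:440],(480,520),interpolation=cv2.INTER_CUBIC)
b=cv2.resize(s["img"][150:280,230:310],(320,520),interpolation=cv2.INTER_CUBIC)
cv2.imwrite("pics/c7.png",np.hstack([a,b])[:,:,::-1])
E
```

```text
t 9.2 at [ 589.8 -260.1   34.5] yaw 113.1 w 18.8 grip 82 F [ 5.7  2.8 -4.5] q [-30.  27.  96.   0.  56. -53.]
```

View pics/c7.png

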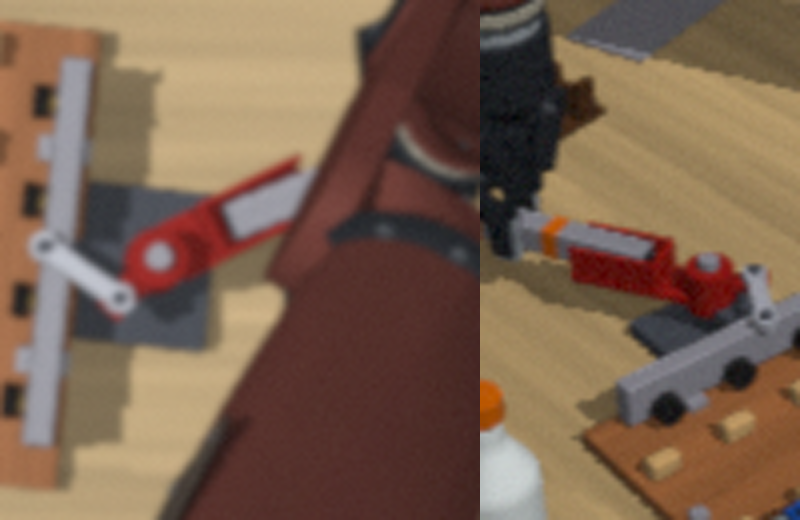

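Lever is nearly open: handle in crop from (159,257) to ≈(295,190). A few more degrees to the stop.

>>> send_rows(
  targets=[255,0.0002,0.0075,0,0,0,-0.052,255,0.0002,0.0075,0,0,0,-0.052,255,0,0.004,0,0,0,-0.026,255,0,0,0,0,0,0],
)

```text
clock: 9.7
tool_pos: [603.4, -252.2, 33.9]
tcp_rot: [[-0.511, 0.859, -0.001], [0.859, 0.511, -0.0], [0.0, -0.001, -1.0]]
contact_force: [0.1, 0.4, -2.3]
gripper_width: 19.0
grip_force: 82.7
```

>>> send_rows(
  targets=[255,0,0.004,0,0,0,-0.026,255,0,0.003,0,0,0,-0.018,255,0,0,0,0,0,0],
)

```text
clock: 10.0
tool_pos: [609.4, -248.8, 34.2]
tcp_rot: [[-0.548, 0.836, 0.0], [0.836, 0.548, -0.0], [-0.0, 0.0, -1.0]]
contact_force: [-0.4, -0.1, -2.0]
gripper_width: 18.7
grip_force: 82.7
```

```bash
python3 plan.py
```

```text
t 10.0 at [ 609.4 -248.8   34.2] yaw 123.3 w 18.7 grip 83 F [-0.4 -0.1 -2. ] q [-28.  29.  94.  -0.  57. -62.]
```

>>> send_rows(
  targets=[255,0,0.003,0,0,0,-0.018,255,0,0.002,0,0,0,-0.01,255,0,0,0,0,0,0],
)

```text
clock: 10.3
tool_pos: [611.6, -247.5, 34.0]
tcp_rot: [[-0.574, 0.819, -0.005], [0.819, 0.574, -0.002], [0.001, -0.005, -1.0]]
contact_force: [-4.3, -4.2, -2.0]
gripper_width: 18.7
grip_force: 82.9
```

```bash
python3 plan.py; python3 - <<'E'
from m import *
from plant import eyes
np.set_printoptions(suppress=True,precision=1)
t=eyes.get_image("top")
for n in(0,):
    cv2.imwrite("pics/x.png",t["img"][:,:,::-1])
    # red lever mask, z~62
    hsv=cv2.cvtColor(t["img"][195:270,345:415].copy(),cv2.COLOR_RGB2HSV)
    m=cv2.inRange(hsv,(0,170,60),(6,255,255))|cv2.inRange(hsv,(174,170,60),(180,255,255))
    c=max(cv2.findContours(m,0,2)[0],key=cv2.contourArea); print(cv2.minAreaRect(c),cv2.contourArea(c))
    vx,vy,_,_=cv2.fitLine(c,2,0,.01,.01).ravel();print(np.degrees(np.arctan2(-vy,vx)))
E
```

```text
t 10.3 at [ 611.6 -247.5   34. ] yaw 125.0 w 18.7 grip 83 F [-4.3 -4.2 -2. ] q [-28.  29.  94.  -0.  57. -63.]
((19.367647171020508, 56.2794075012207), (13.548388481140137, 29.15475845336914), 59.03623962402344) 305.0
29.987452
```

>>> send_rows(
  targets=[255,0,-0.004,0,0,0,0.026,255,0,0,-0.01,0,0,0,255,0,0,-0.02,0,0,0,255,0,0,-0.03,0,0,0,255,0,0,-0.03,0,0,0],
)

```text
clock: 10.85
tool_pos: [610.4, -247.8, 125.4]
tcp_rot: [[-0.55, 0.835, 0.0], [0.835, 0.55, 0.001], [0.0, 0.001, -1.0]]
contact_force: [0.9, 0.5, -2.6]
gripper_width: 18.5
grip_force: 82.6
```

>>> send_rows(
  targets=[255,0,0,-0.01,0,0,0,255,0,0,0,0,0,0],
)

```text
clock: 11.05
tool_pos: [612.4, -249.1, 137.5]
tcp_rot: [[-0.55, 0.835, 0.006], [0.835, 0.55, -0.003], [-0.005, 0.003, -1.0]]
contact_force: [-0.2, 0.6, -3.0]
gripper_width: 18.9
grip_force: 82.7
```

```bash
python3 plan.py 491.5 -413.1 110 7.3 20
```

```text
t 11.1 at [ 612.4 -249.1  137.5] yaw 123.4 w 18.9 grip 83 F [-0.2  0.6 -3. ] q [-28.  21.  92.   0.  67. -62.]
-0.0035,-0.0096,0.0014,0,0,0.101
-0.0045,-0.0092,0.0014,0,0,0.101
-0.0054,-0.0087,0.0014,0,0,0.101
-0.0062,-0.0081,0.0014,0,0,0.101
-0.007,-0.0074,0.0014,0,0,0.101
-0.0077,-0.0067,0.0014,0,0,0.101
-0.0083,-0.0058,0.0014,0,0,0.101
-0.0089,-0.005,0.0014,0,0,0.101
-0.0094,-0.004,0.0014,0,0,0.101
-0.0097,-0.0031,0.0014,0,0,0.101
-0.01,-0.0021,0.0014,0,0,0.101
-0.0101,-0.0011,0.0014,0,0,0.101
-0.0102,0,0.0014,0,0,0.101
-0.0101,0.001,0.0014,0,0,0.101
-0.01,0.002,0.0014,0,0,0.101
-0.0097,0.003,0.0014,0,0,0.101
-0.0094,0.004,0.0014,0,0,0.101
-0.0089,0.0049,0.0014,0,0,0.101
-0.0084,0.0058,0.0014,0,0,0.101
-0.0077,0.0066,0.0014,0,0,0.101
-
```

>>> send_rows(
  targets=[255,-0.0035,-0.0096,0.0014,0,0,0.101,255,-0.0045,-0.0092,0.0014,0,0,0.101,255,-0.0054,-0.0087,0.0014,0,0,0.101,255,-0.0062,-0.0081,0.0014,0,0,0.101,255,-0.007,-0.0074,0.0014,0,0,0.101],
)

```text
clock: 11.55
tool_pos: [578.2, -288.6, 124.4]
tcp_rot: [[-0.073, 0.997, -0.003], [0.997, 0.073, 0.003], [0.003, -0.003, -1.0]]
contact_force: [-0.7, 0.2, -1.7]
gripper_width: 18.7
grip_force: 82.6
```

>>> send_rows(
  targets=[255,-0.0077,-0.0067,0.0014,0,0,0.101,255,-0.0083,-0.0058,0.0014,0,0,0.101,255,-0.0089,-0.005,0.0014,0,0,0.101,255,-0.0094,-0.004,0.0014,0,0,0.101,255,-0.0097,-0.0031,0.0014,0,0,0.101],
)

```text
clock: 12.05
tool_pos: [548.1, -329.5, 117.4]
tcp_rot: [[0.419, 0.908, -0.003], [0.908, -0.419, 0.003], [0.001, -0.004, -1.0]]
contact_force: [-0.5, -0.4, -2.1]
gripper_width: 18.9
grip_force: 82.6
```

>>> send_rows(
  targets=[255,-0.01,-0.0021,0.0014,0,0,0.101,255,-0.0101,-0.0011,0.0014,0,0,0.101,255,-0.0102,0,0.0014,0,0,0.101,255,-0.0101,0.001,0.0014,0,0,0.101,255,-0.01,0.002,0.0014,0,0,0.101],
)

```text
clock: 12.55
tool_pos: [518.0, -370.5, 110.5]
tcp_rot: [[0.806, 0.592, -0.003], [0.592, -0.806, 0.003], [-0.0, -0.004, -1.0]]
contact_force: [-1.0, 0.0, -1.9]
gripper_width: 18.5
grip_force: 82.6
```

>>> send_rows(
  targets=[255,-0.0097,0.003,0.0014,0,0,0.101,255,-0.0094,0.004,0.0014,0,0,0.101,255,-0.0089,0.0049,0.0014,0,0,0.101,255,-0.0084,0.0058,0.0014,0,0,0.101,255,-0.0077,0.0066,0.0014,0,0,0.101],
)

```text
clock: 13.05
tool_pos: [488.1, -411.4, 103.5]
tcp_rot: [[0.992, 0.128, -0.003], [0.128, -0.992, 0.003], [-0.002, -0.004, -1.0]]
contact_force: [-0.2, -0.4, -2.6]
gripper_width: 18.8
grip_force: 82.6
```

>>> send_rows(
  targets=[255,0,0,0,0,0,0,255,0,0,0,0,0,0],
)

```text
clock: 13.25
tool_pos: [488.7, -411.5, 104.4]
tcp_rot: [[0.991, 0.134, -0.002], [0.134, -0.991, 0.003], [-0.001, -0.003, -1.0]]
contact_force: [0.4, 1.1, -0.9]
gripper_width: 18.7
grip_force: 82.6
```

```bash
python3 plan.py 491.5 -413.1 45 7.3 5 491.5 -413.1 19 7.3 4; python3 - <<'E'
from m import *
from plant import eyes
np.set_printoptions(suppress=True,precision=1)
t=eyes.get_image("top");s=eyes.get_image("scene")
a=cv2.resize(t["img"][195:345,430:540],(440,600),interpolation=cv2.INTER_CUBIC)
b=cv2.resize(s["img"][110:235,195:285],(360,500),interpolation=cv2.INTER_CUBIC)
o=np.zeros((600,800,3),np.uint8);o[:,:440]=a;o[:500,440:]=b
cv2.imwrite("pics/c8.png",o[:,:,::-1])
# lever angle now
g=t["img"][195:270,345:415].copy();hsv=cv2.cvtColor(g,cv2.COLOR_RGB2HSV)
m=cv2.inRange(hsv,(0,170,60),(6,255,255))|cv2.inRange(hsv,(174,170,60),(180,255,255))
c=max(cv2.findContours(m,0,2)[0],key=cv2.contourArea); r=cv2.boxPoints(cv2.minAreaRect(c))+[345,195];print(r,cast(t,r,60))
E
```

```text
t 13.2 at [ 488.7 -411.5  104.4] yaw 7.7 w 18.7 grip 83 F [ 0.4  1.1 -0.9] q [-46.  22.  95.   0.  63.  36.]
0.0005,0.0004,0.0119,-0.001,0,0.001
0.0005,0.0004,0.0119,-0.001,0,0.001
0.0005,0.0004,0.0119,-0.001,0,0.001
0.0005,0.0004,0.0119,-0.001,0,0.001
0.0005,0.0004,0.0119,-0.001,0,0.001
-
0,0,0.0065,0,0,0
0,0,0.0065,0,0,0
0,0,0.0065,0,0,0
0,0,0.0065,0,0,0
-
[[348.4 253.1]
 [391.2 226.9]
 [398.3 238.6]
 [355.5 264.7]] [[ 531.6 -104.5   60. ]
 [ 589.7 -198.3   60. ]
 [ 564.  -213.7   60. ]
 [ 506.3 -119.9   60. ]]
```

View pics/c8.png

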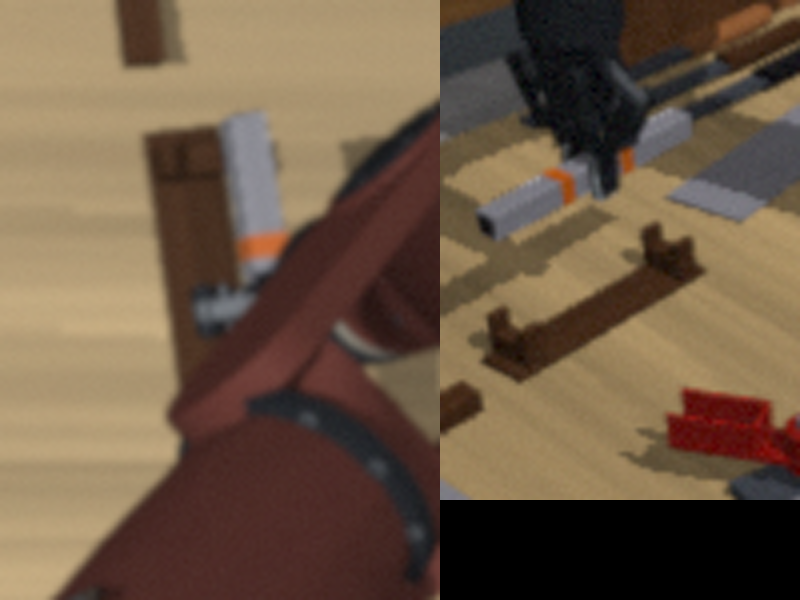

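The rest is empty below the bar, and the lever stays open at −59° (≈1.3 rad). Lowering the bar into the rest.

>>> send_rows(
  targets=[255,0.0005,0.0004,0.012,-0.001,0,0.001,255,0.0005,0.0004,0.012,-0.001,0,0.001,255,0.0005,0.0004,0.012,-0.001,0,0.001,255,0.0005,0.0004,0.012,0,0,0.001,255,0,0,0,0,0,0],
)

```text
clock: 13.85
tool_pos: [490.0, -412.0, 54.7]
tcp_rot: [[0.992, 0.129, -0.004], [0.129, -0.992, 0.001], [-0.004, -0.002, -1.0]]
contact_force: [-1.0, 1.1, -2.3]
gripper_width: 18.9
grip_force: 82.6
```

>>> send_rows(
  targets=[255,0,0,0,0,0,0,255,0,0,0,0,0,0],
)

```text
clock: 14.05
tool_pos: [492.0, -414.4, 58.7]
tcp_rot: [[0.992, 0.128, 0.001], [0.128, -0.992, -0.004], [0.001, 0.004, -1.0]]
contact_force: [0.7, -0.5, -2.0]
gripper_width: 19.0
grip_force: 82.6
```

```bash
python3 plan.py 491.5 -413.1 19 7.3 5
```

```text
t 14.1 at [ 492.  -414.4   58.7] yaw 7.4 w 19.0 grip 83 F [ 0.7 -0.5 -2. ] q [-46.  25.  96.  -0.  58.  36.]
-0.0001,-0.0003,0.0079,0.001,0,0
-0.0001,-0.0003,0.0079,0.001,0,0
-0.0001,-0.0003,0.0079,0.001,0,0
-0.0001,-0.0003,0.0079,0.001,0,0
-0.0001,-0.0003,0.0079,0.001,0,0
-
```

>>> send_rows(
  targets=[255,-0.0001,-0.0003,0.008,0,0,0,255,-0.0001,-0.0003,0.008,0,0,0,255,-0.0001,-0.0003,0.008,0,0,0,255,-0.0001,0,0.008,0,0,0,255,0,0,0.005,0,0,0],
)

```text
clock: 14.55
tool_pos: [490.5, -412.5, 19.7]
tcp_rot: [[0.992, 0.128, -0.001], [0.128, -0.992, -0.001], [-0.001, 0.001, -1.0]]
contact_force: [-0.9, -1.2, -2.2]
gripper_width: 18.3
grip_force: 82.6
```

>>> send_rows(
  targets=[255,0,0,0,0,0,0,255,0,0,0.002,0,0,0,255,0,0,0,0,0,0],
)

```text
clock: 14.85
tool_pos: [491.3, -413.4, 19.3]
tcp_rot: [[0.992, 0.128, 0.001], [0.128, -0.992, -0.003], [0.0, 0.003, -1.0]]
contact_force: [0.9, 0.1, -2.6]
gripper_width: 18.4
grip_force: 82.6
```

>>> send_rows(
  targets=[255,0,0,0.0018,0,0,0,255,0,0,0,0,0,0,150,0,0,0,0,0,0,0,0,0,0,0,0,0,0,0,0,0,0,0,0],
)

```text
clock: 15.35
tool_pos: [491.6, -413.7, 18.1]
tcp_rot: [[0.992, 0.128, 0.001], [0.128, -0.992, -0.004], [0.001, 0.004, -1.0]]
contact_force: [0.6, 0.2, -0.5]
gripper_width: 61.9
grip_force: 0.0
```

>>> send_rows(
  targets=[0,0,0,0,0,0,0,0,0,0,-0.01,0,0,0,0,0,0,-0.03,0,0,0,0,0,0,-0.04,0,0,0,0,0,0,-0.045,0,0,0],
)

```text
clock: 15.85
tool_pos: [490.3, -412.0, 143.0]
tcp_rot: [[0.992, 0.129, -0.001], [0.129, -0.992, -0.001], [-0.002, 0.001, -1.0]]
contact_force: [0.1, -0.1, 0.2]
gripper_width: 85.5
grip_force: 0.0
```

```bash
python3 plan.py 453.8 230 90 87.8 18; python3 - <<'E'
from m import *
from plant import eyes
np.set_printoptions(suppress=True,precision=1)
t=eyes.get_image("top");s=eyes.get_image("scene")
for b in blobs(t["img"],"orange",(460,220,510,320),6,170,170): print("bar",b,cast(t,b[:2],45)[0])
for c in("red","yellow","green"):
    for b in blobs(t["img"],c,(95,215,235,320),6,120,25): print(c,b,cast(t,b[:2],28)[0])
E
```

```text
t 15.8 at [ 490.3 -412.   143. ] yaw 7.4 w 85.5 grip 0 F [ 0.1 -0.1  0.2] q [-46.  19.  94.  -0.  67.  36.]
0.0026,-0.0356,0.0029,0,0,-0.078
0.0053,-0.0353,0.0029,0,0,-0.078
0.0081,-0.0348,0.0029,0,0,-0.078
0.0108,-0.0341,0.0029,0,0,-0.078
0.0134,-0.0331,0.0029,0,0,-0.078
0.0159,-0.032,0.0029,0,0,-0.078
0.0184,-0.0306,0.0029,0,0,-0.078
0.0207,-0.0291,0.0029,0,0,-0.078
0.0229,-0.0274,0.0029,0,0,-0.078
0.025,-0.0255,0.0029,0,0,-0.078
0.0269,-0.0235,0.0029,0,0,-0.078
0.0286,-0.0214,0.0029,0,0,-0.078
0.0302,-0.0191,0.0029,0,0,-0.078
0.0316,-0.0167,0.0029,0,0,-0.078
0.0328,-0.0141,0.0029,0,0,-0.078
0.0338,-0.0115,0.0029,0,0,-0.078
0.0346,-0.0089,0.0029,0,0,-0.078
0.0352,-0.0062,0.0029,0,0,-0.078
-
bar (np.float64(484.7), np.float64(258.7), 23) [ 522.5 -408.6   45. ]
red (np.float64(182.7), np.float64(287.8), 80) [454.9 258.9  28. ]
red (np.float64(208.8), np.float64(288.9), 84) [453.1 200.9  28. ]
yellow (np.float64(184.9), np.float64(232.9), 71) [577.3 257.6  28. ]
yellow (np.float64(210.4), np.float64(236.8), 69) [568.9 200.2  28. ]
green (np.float64(114.8), np.float64(291.8), 42) [444.3 411.1  28. ]
green (np.float64(138.7), np.float64(300.0), 51) [426.8 356.4  28. ]
```

>>> send_rows(
  targets=[0,0.0026,-0.0356,0.0029,0,0,-0.078,0,0.0053,-0.0353,0.0029,0,0,-0.078,0,0.0081,-0.0348,0.0029,0,0,-0.078,0,0.0108,-0.0341,0.0029,0,0,-0.078,0,0.0134,-0.0331,0.0029,0,0,-0.078],
)

```text
clock: 16.45
tool_pos: [480.9, -233.3, 127.8]
tcp_rot: [[0.867, 0.498, 0.001], [0.498, -0.867, -0.003], [-0.001, 0.004, -1.0]]
contact_force: [0.7, 0.5, 0.5]
gripper_width: 85.3
grip_force: 0.0
```

>>> send_rows(
  targets=[0,0.0159,-0.032,0.0029,0,0,-0.078,0,0.0184,-0.0306,0.0029,0,0,-0.078,0,0.0207,-0.0291,0.0029,0,0,-0.078,0,0.0229,-0.0274,0.0029,0,0,-0.078,0,0.025,-0.0255,0.0029,0,0,-0.078],
)

```text
clock: 16.95
tool_pos: [471.0, -55.0, 112.9]
tcp_rot: [[0.612, 0.791, 0.002], [0.791, -0.612, -0.003], [-0.002, 0.003, -1.0]]
contact_force: [1.3, 0.3, 0.4]
gripper_width: 85.5
grip_force: 0.0
```

>>> send_rows(
  targets=[0,0.0269,-0.0235,0.0029,0,0,-0.078,0,0.0286,-0.0214,0.0029,0,0,-0.078,0,0.0302,-0.0191,0.0029,0,0,-0.078,0,0.0316,-0.0167,0.0029,0,0,-0.078,0,0.0328,-0.0141,0.0029,0,0,-0.078],
)

```text
clock: 17.45
tool_pos: [460.8, 123.4, 97.9]
tcp_rot: [[0.266, 0.964, 0.002], [0.964, -0.266, -0.003], [-0.002, 0.002, -1.0]]
contact_force: [0.2, 0.2, -0.4]
gripper_width: 85.6
grip_force: 0.0
```

>>> send_rows(
  targets=[80,0.0338,-0.0115,0.0029,0,0,-0.078,80,0.0346,-0.0089,0.0029,0,0,-0.078,80,0.0352,-0.0062,0.0029,0,0,-0.078,80,0,0,0,0,0,0,80,0,0,0,0,0,0],
)

```text
clock: 17.95
tool_pos: [454.5, 229.4, 88.6]
tcp_rot: [[0.037, 0.999, 0.001], [0.999, -0.037, -0.003], [-0.003, 0.001, -1.0]]
contact_force: [0.3, -0.7, -0.1]
gripper_width: 58.9
grip_force: 0.0
```

```bash
python3 plan.py 453.8 230 30 87.8 4 453.8 230 4 87.8 4
```

```text
t 17.9 at [454.5 229.4  88.6] yaw 87.9 w 58.9 grip 0 F [ 0.3 -0.7 -0.1] q [ 19.   8. 114.  -0.  58.  21.]
0.0002,-0.0002,0.0146,0,0.001,0
0.0002,-0.0002,0.0146,0,0.001,0
0.0002,-0.0002,0.0146,0,0.001,0
0.0002,-0.0002,0.0146,0,0.001,0
-
0,0,0.0065,0,0,0
0,0,0.0065,0,0,0
0,0,0.0065,0,0,0
0,0,0.0065,0,0,0
-
```

>>> send_rows(
  targets=[80,0.0002,-0.0002,0.0145,0,0,0,80,0.0002,-0.0002,0.0145,0,0,0,80,0.0002,-0.0002,0.0145,0,0,0,80,0,0,0.0145,0,0,0,80,0,0,0.012,0,0,0],
)

```text
clock: 18.45
tool_pos: [453.1, 228.5, 16.1]
tcp_rot: [[0.039, 0.999, -0.002], [0.999, -0.039, -0.004], [-0.004, -0.002, -1.0]]
contact_force: [0.0, -0.6, 0.2]
gripper_width: 59.0
grip_force: 0.0
```

>>> send_rows(
  targets=[80,0,0,0.008,0,0,0,80,0,0,0.005,0,0,0,80,0,0,0,0,0,0,255,0,0,0,0,0,0,255,0,0,0,0,0,0],
  squeeze=60,
)

```text
clock: 18.95
tool_pos: [454.8, 229.6, 6.0]
tcp_rot: [[0.038, 0.999, 0.002], [0.999, -0.038, -0.002], [-0.002, 0.002, -1.0]]
contact_force: [0.1, -0.5, 1.1]
gripper_width: 30.2
grip_force: 0.5
```

>>> send_rows(
  targets=[255,0,0,0,0,0,0,255,0,0,0,0,0,0,255,0,0,0,0,0,0,255,0,0,0,0,0,0],
)

```text
clock: 19.35
tool_pos: [455.1, 229.7, 6.3]
tcp_rot: [[0.038, 0.999, 0.002], [0.999, -0.038, -0.002], [-0.002, 0.002, -1.0]]
contact_force: [0.1, 0.7, 5.5]
gripper_width: 27.0
grip_force: 62.3
```

```bash
python3 plan.py
```

```text
t 19.4 at [455.1 229.7   6.3] yaw 87.8 w 27.0 grip 62 F [0.1 0.7 5.5] q [ 19.  17. 115.  -0.  48.  21.]
```

```bash
python3 plan.py 455.1 229.7 86 87.8 4 461.1 22 80 84 8
```

```text
t 19.4 at [455.1 229.7   6.3] yaw 87.8 w 27.0 grip 62 F [0.1 0.7 5.5] q [ 19.  17. 115.  -0.  48.  21.]
-0.0001,0,-0.0199,0.001,0.001,0
0,0,-0.0199,0.001,0.001,0
0,0,-0.0199,0.001,0.001,0
0,0,-0.0199,0.001,0.001,0
-
-0.0259,0.0017,0.0008,0,0,0.008
-0.0259,0.002,0.0008,0,0,0.008
-0.0259,0.0022,0.0008,0,0,0.008
-0.0259,0.0024,0.0008,0,0,0.008
-0.0258,0.0026,0.0008,0,0,0.008
-0.0258,0.0028,0.0008,0,0,0.008
-0.0258,0.003,0.0008,0,0,0.008
-0.0258,0.0032,0.0008,0,0,0.008
-
```

>>> send_rows(
  targets=[255,0,0,-0.02,0,0,0,255,0,0,-0.02,0,0,0,255,0,0,-0.02,0,0,0,255,0,0,-0.02,0,0,0,255,0,0,-0.005,0,0,0],
)

```text
clock: 19.85
tool_pos: [455.2, 230.0, 92.0]
tcp_rot: [[0.038, 0.999, 0.004], [0.999, -0.038, -0.002], [-0.002, 0.004, -1.0]]
contact_force: [0.7, 1.0, -0.8]
gripper_width: 26.7
grip_force: 61.5
```

>>> send_rows(
  targets=[255,-0.0259,0.0017,0.0008,0,0,0.008,255,-0.0259,0.002,0.0008,0,0,0.008,255,-0.0259,0.0022,0.0008,0,0,0.008,255,-0.0259,0.0024,0.0008,0,0,0.008,255,-0.0258,0.0026,0.0008,0,0,0.008],
)

```text
clock: 20.35
tool_pos: [456.7, 98.7, 85.3]
tcp_rot: [[0.078, 0.997, -0.002], [0.997, -0.078, -0.003], [-0.003, -0.002, -1.0]]
contact_force: [0.3, -0.1, -0.1]
gripper_width: 27.1
grip_force: 61.5
```

>>> send_rows(
  targets=[255,-0.0258,0.0028,0.0008,0,0,0.008,255,-0.0258,0.003,0.0008,0,0,0.008,255,-0.0258,0.0032,0.0008,0,0,0.008,255,0,0,0,0,0,0,255,0,0,0,0,0,0],
)

```text
clock: 20.85
tool_pos: [459.3, 21.7, 83.5]
tcp_rot: [[0.103, 0.995, -0.002], [0.995, -0.103, -0.002], [-0.002, -0.001, -1.0]]
contact_force: [0.1, -0.3, -1.1]
gripper_width: 26.6
grip_force: 61.5
```

```bash
python3 plan.py 461.1 22 50 84 3; python3 - <<'E'
from m import *
from plant import eyes
np.set_printoptions(suppress=True,precision=1)
t=eyes.get_image("top");s=eyes.get_image("scene")
a=cv2.resize(t["img"][210:310,240:350],(440,400),interpolation=cv2.INTER_CUBIC)
b=cv2.resize(s["img"][180:280,300:390],(360,400),interpolation=cv2.INTER_CUBIC)
cv2.imwrite("pics/c9.png",np.hstack([a,b])[:,:,::-1])
for b in blobs(t["img"],"red",(245,240,345,320),6,120,25): print(b,cast(t,b[:2],102)[0])
E
```

```text
t 20.9 at [459.3  21.7  83.5] yaw 84.1 w 26.6 grip 61 F [ 0.1 -0.3 -1.1] q [ -6.   3. 121.  -0.  56.   0.]
0.0002,0.0006,0.0112,0,0.001,0
0.0002,0.0006,0.0112,0,0.001,0
0.0002,0.0006,0.0112,0,0.001,0
-
(np.float64(276.4), np.float64(277.9), 2863) [474.  49. 102.]
(np.float64(315.6), np.float64(286.4), 569) [456.8 -32.9 102. ]
```

View pics/c9.png

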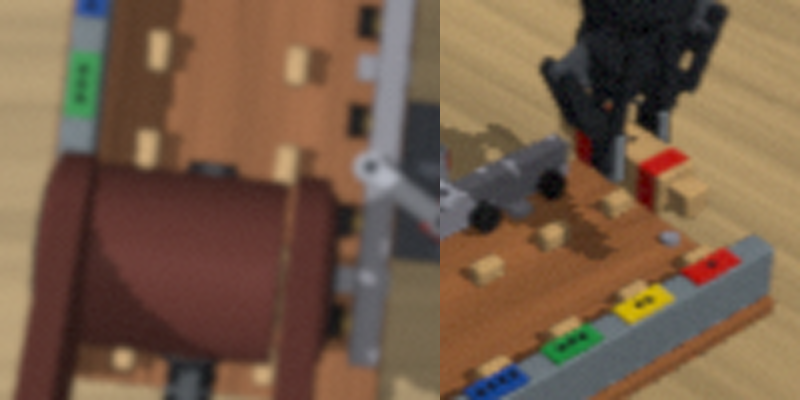

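The rail is in hand over pocket 1; its near red band is at scene crop (663,162) and the red tag at (712,266). The arm hides the top view, so I'll check alignment with the scene camera, relative to the robot pose.

```bash
python3 - <<'E'
from m import *
from plant import eyes,ctrl
np.set_printoptions(suppress=True,precision=1)
s=eyes.get_image("scene");o=ctrl.get_obs();p=np.array(o["tool_pos"]);r=np.array(o["tcp_rot"])
e=p+29*r[:,0]+[0,0,21.7];print("expected band top",e,p)
for v in(150,180,200):
  for b in blobs(s["img"],"red",(330,205,385,255),6,150,v): print(v,b,cast(s,b[:2],e[2])[0],cast(s,b[:2],52)[0])
E
```

```text
expected band top [462.7  51.5 105.6] [459.7  22.7  84. ]
150 (np.float64(355.6), np.float64(220.0), 43) [459.6  52.6 105.6] [403.4   6.9  52. ]
150 (np.float64(367.5), np.float64(246.0), 61) [514.8 137.5 105.6] [463.   98.7  52. ]
180 (np.float64(356.2), np.float64(219.6), 37) [457.3  52.6 105.6] [400.9   6.9  52. ]
180 (np.float64(369.7), np.float64(244.0), 15) [505.7 136.4 105.6] [453.3  97.5  52. ]
180 (np.float64(364.4), np.float64(247.5), 11) [523.8 136.  105.6] [472.8  97.   52. ]
```

```bash
python3 plan.py 460.5 22 42 84 4 460.5 22 21 84 5
```

```text
t 21.0 at [459.7  22.7  84. ] yaw 84.2 w 26.6 grip 61 F [ 0.5  0.2 -0.8] q [ -6.   3. 120.  -0.  56.   0.]
-0.0001,0.0002,0.0105,0,0.001,0.001
-0.0001,0.0002,0.0105,0,0.001,0.001
-0.0001,0.0002,0.0105,0,0.001,0.001
-0.0001,0.0002,0.0105,0,0.001,0.001
-
0,0,0.0042,0,0,0
0,0,0.0042,0,0,0
0,0,0.0042,0,0,0
0,0,0.0042,0,0,0
0,0,0.0042,0,0,0
-
```

>>> send_rows(
  targets=[255,-0.0001,0.0002,0.0105,0,0.001,0.001,255,-0.0001,0.0002,0.0105,0,0.001,0.001,255,-0.0001,0.0002,0.0105,0,0,0.001,255,0,0,0.0105,0,0,0,255,0,0,0,0,0,0],
)

```text
clock: 21.5
tool_pos: [458.7, 21.7, 40.2]
tcp_rot: [[0.105, 0.994, -0.004], [0.995, -0.105, -0.0], [-0.001, -0.004, -1.0]]
contact_force: [-1.5, 0.6, -0.7]
gripper_width: 26.5
grip_force: 61.5
```

>>> send_rows(
  targets=[255,0,0,0,0,0,0,255,0,0,0.004,0,0,0,255,0,0,0.004,0,0,0,255,0,0,0.004,0,0,0,255,0,0,0,0,0,0],
)

```text
clock: 22.0
tool_pos: [460.3, 21.4, 30.0]
tcp_rot: [[0.105, 0.994, -0.0], [0.994, -0.105, -0.001], [-0.001, -0.0, -1.0]]
contact_force: [0.1, 0.7, -0.9]
gripper_width: 27.2
grip_force: 61.5
```

```bash
python3 plan.py 460.5 22 20 84 3
```

```text
t 22.0 at [460.3  21.4  30. ] yaw 84.0 w 27.2 grip 62 F [ 0.1  0.7 -0.9] q [ -6.   9. 121.  -0.  50.   0.]
0.0002,0,0.0033,0,0,0
0.0002,0,0.0033,0,0,0
0.0002,0,0.0033,0,0,0
-
```

>>> send_rows(
  targets=[255,0.0002,0,0.0035,0,0,0,255,0.0002,0,0.0035,0,0,0,255,0.0002,0,0.0035,0,0,0,255,0,0,0,0,0,0,255,0,0,0,0,0,0],
)

```text
clock: 22.5
tool_pos: [460.8, 22.0, 19.8]
tcp_rot: [[0.105, 0.994, 0.0], [0.994, -0.105, -0.001], [-0.001, 0.0, -1.0]]
contact_force: [-0.0, 0.5, -0.6]
gripper_width: 26.5
grip_force: 61.5
```

```bash
python3 plan.py
```

```text
t 22.5 at [460.8  22.   19.8] yaw 84.0 w 26.5 grip 62 F [-0.   0.5 -0.6] q [ -6.  10. 122.  -0.  48.   0.]
```

>>> send_rows(
  targets=[255,0,0,0.0012,0,0,0,255,0,0,0,0,0,0,130,0,0,0,0,0,0,130,0,0,0,0,0,0,130,0,0,0,0,0,0],
)

```text
clock: 23.0
tool_pos: [461.2, 22.0, 19.0]
tcp_rot: [[0.105, 0.994, 0.001], [0.994, -0.105, -0.001], [-0.001, 0.001, -1.0]]
contact_force: [-0.6, -0.0, -0.7]
gripper_width: 42.0
grip_force: 0.0
```

>>> send_rows(
  targets=[130,0,0,-0.005,0,0,0,130,0,0,-0.02,0,0,0,80,0,0,-0.025,0,0,0,80,0,0,-0.03,0,0,0,80,0,0,0,0,0,0],
)

```text
clock: 23.5
tool_pos: [465.0, 21.7, 103.6]
tcp_rot: [[0.105, 0.994, 0.01], [0.995, -0.105, -0.002], [-0.001, 0.011, -1.0]]
contact_force: [0.8, 0.3, -0.2]
gripper_width: 58.4
grip_force: 0.0
```

```bash
python3 plan.py 573.1 229 90 82 8; python3 - <<'E'
from m import *
from plant import eyes
np.set_printoptions(suppress=True,precision=1)
t=eyes.get_image("top");s=eyes.get_image("scene")
for c in("yellow","green"):
    for b in blobs(t["img"],c,(95,215,235,320),6,120,25): print(c,b,cast(t,b[:2],28)[0])
for b in blobs(s["img"],"yellow",(355,262,500,340),6): print(b)
for b in blobs(s["img"],"red",(300,190,390,260),6): print("red",b,cast(s,b[:2],40)[0])
E
```

```text
t 23.5 at [465.   21.7 103.6] yaw 84.0 w 58.4 grip 0 F [ 0.8  0.3 -0.2] q [ -6.   1. 120.  -0.  58.   0.]
0.0272,0.0107,0.0018,0.001,0,0.004
0.0272,0.0106,0.0018,0.001,0,0.004
0.0273,0.0105,0.0018,0.001,0,0.004
0.0273,0.0104,0.0018,0.001,0,0.004
0.0274,0.0102,0.0017,0.001,0,0.004
0.0274,0.0101,0.0017,0.001,0,0.004
0.0275,0.01,0.0017,0.001,0,0.004
0.0275,0.0099,0.0017,0.001,0,0.004
-
yellow (np.float64(184.9), np.float64(232.9), 72) [577.3 257.6  28. ]
yellow (np.float64(210.3), np.float64(236.6), 69) [569.4 200.4  28. ]
green (np.float64(114.7), np.float64(291.7), 44) [444.5 411.3  28. ]
green (np.float64(138.7), np.float64(300.1), 48) [426.6 356.4  28. ]
(np.float64(369.3), np.float64(298.9), 100)
(np.float64(387.3), np.float64(314.4), 113)
red (np.float64(336.7), np.float64(232.5), 70) [466.6  -1.7  40. ]
red (np.float64(351.9), np.float64(242.9), 65) [470.2  54.4  40. ]
red (np.float64(367.4), np.float64(246.2), 65) [452.2  90.3  40. ]
```

>>> send_rows(
  targets=[80,0.0272,0.0107,0.0018,0,0,0.004,80,0.0272,0.0106,0.0018,0,0,0.004,80,0.0273,0.0105,0.0018,0,0,0.004,80,0.0273,0.0104,0.0018,0,0,0.004,80,0.0274,0.0102,0.0017,0,0,0.004],
)

```text
clock: 24.1
tool_pos: [527.2, 152.5, 87.7]
tcp_rot: [[0.125, 0.992, -0.003], [0.992, -0.125, -0.002], [-0.002, -0.003, -1.0]]
contact_force: [-0.5, 0.0, 0.6]
gripper_width: 58.5
grip_force: 0.0
```

>>> send_rows(
  targets=[80,0.0274,0.0101,0.0017,0,0,0.004,80,0.0275,0.01,0.0017,0,0,0.004,80,0.0275,0.0099,0.0017,0,0,0.004,80,0,0,0,0,0,0,80,0,0,0,0,0,0],
)

```text
clock: 24.6
tool_pos: [567.2, 229.4, 82.7]
tcp_rot: [[0.135, 0.991, -0.003], [0.991, -0.135, -0.002], [-0.003, -0.003, -1.0]]
contact_force: [-0.9, -0.2, -0.3]
gripper_width: 58.3
grip_force: 0.0
```

```bash
python3 plan.py 574 229 5 82.1 6
```

```text
t 24.6 at [567.2 229.4  82.7] yaw 82.2 w 58.3 grip 0 F [-0.9 -0.2 -0.3] q [ 15.  20. 100.  -0.  60.  23.]
0.0001,0.0012,0.0129,0,0,0
0.0001,0.0012,0.0129,0,0,0
0.0001,0.0011,0.0129,0,0,0
0.0001,0.0011,0.0129,0,0,0
0.0001,0.0011,0.0129,0,0,0
0.0001,0.0011,0.0129,0,0,0
-
```

>>> send_rows(
  targets=[80,0.0001,0.0016,0.0129,0,0,0,80,0.0001,0.0016,0.0129,0,0,0,80,0.0001,0.0016,0.0129,0,0,0,80,0.0001,0.0016,0.0129,0,0,0,80,0,0,0.006,0,0,0],
)

```text
clock: 25.1
tool_pos: [573.8, 228.1, 24.5]
tcp_rot: [[0.137, 0.991, -0.003], [0.991, -0.137, -0.002], [-0.002, -0.002, -1.0]]
contact_force: [-1.5, -0.3, -0.2]
gripper_width: 58.7
grip_force: 0.0
```

>>> send_rows(
  targets=[80,0,0,0,0,0,0,80,0,0,0,0,0,0],
)

```text
clock: 25.3
tool_pos: [575.2, 229.0, 27.0]
tcp_rot: [[0.137, 0.991, 0.001], [0.991, -0.137, -0.001], [-0.001, 0.001, -1.0]]
contact_force: [0.2, 0.8, -0.4]
gripper_width: 58.7
grip_force: 0.0
```

```bash
python3 plan.py 574 229 5 82.1 2
```

```text
t 25.3 at [575.2 229.   27. ] yaw 82.1 w 58.7 grip 0 F [ 0.2  0.8 -0.4] q [ 15.  26. 100.  -0.  55.  23.]
-0.0001,-0.0006,0.011,0,0,0
-0.0001,-0.0006,0.011,0,0,0
-
```

>>> send_rows(
  targets=[80,0,-0.0006,0.0105,0,0,0,80,0,-0.0006,0.0105,0,0,0,80,0,0,0,0,0,0,255,0,0,0,0,0,0,255,0,0,0,0,0,0],
)

```text
clock: 25.8
tool_pos: [574.1, 229.3, 6.2]
tcp_rot: [[0.136, 0.991, 0.001], [0.991, -0.136, -0.001], [-0.001, 0.001, -1.0]]
contact_force: [0.1, -0.2, -0.1]
gripper_width: 30.2
grip_force: 0.0
```

>>> send_rows(
  targets=[255,0,0,0,0,0,0,255,0,0,0,0,0,0,255,0,0,0,0,0,0,255,0,0,0,0,0,0],
)

```text
clock: 26.2
tool_pos: [574.4, 229.3, 6.5]
tcp_rot: [[0.137, 0.991, 0.002], [0.991, -0.137, -0.001], [-0.0, 0.002, -1.0]]
contact_force: [-0.3, 0.2, 1.8]
gripper_width: 27.0
grip_force: 62.5
```

```bash
python3 plan.py 574 229 88 82.1 4 516.2 16.2 82 84 8
```

```text
t 26.2 at [574.4 229.3   6.5] yaw 82.1 w 27.0 grip 62 F [-0.3  0.2  1.8] q [ 15.  27. 100.  -0.  53.  23.]
-0.0001,-0.0001,-0.0204,0,0,0
-0.0001,-0.0001,-0.0204,0,0,0
-0.0001,-0.0001,-0.0204,0,0,0
-0.0001,-0.0001,-0.0204,0,0,0
-
-0.0273,-0.0035,0.0008,0,0,-0.004
-0.0273,-0.0036,0.0008,0,0,-0.004
-0.0273,-0.0037,0.0008,0,0,-0.004
-0.0273,-0.0038,0.0008,0,0,-0.004
-0.0273,-0.004,0.0008,0,0,-0.004
-0.0273,-0.0041,0.0008,0,0,-0.004
-0.0272,-0.0042,0.0008,0,0,-0.004
-0.0272,-0.0043,0.0008,0,0,-0.004
-
```

>>> send_rows(
  targets=[255,0,0,-0.02,0,0,0,255,0,0,-0.02,0,0,0,255,0,0,-0.02,0,0,0,255,0,0,-0.02,0,0,0,255,0,0,-0.002,0,0,0],
)

```text
clock: 26.7
tool_pos: [576.0, 229.9, 91.0]
tcp_rot: [[0.137, 0.991, 0.006], [0.991, -0.137, 0.001], [0.001, 0.006, -1.0]]
contact_force: [0.5, -0.1, -0.4]
gripper_width: 26.5
grip_force: 62.3
```

>>> send_rows(
  targets=[255,-0.0273,-0.0035,0.0008,0,0,-0.004,255,-0.0273,-0.0036,0.0008,0,0,-0.004,255,-0.0273,-0.0037,0.0008,0,0,-0.004,255,-0.0273,-0.0038,0.0008,0,0,-0.004,255,-0.0273,-0.004,0.0008,0,0,-0.004],
)

```text
clock: 27.2
tool_pos: [536.4, 95.2, 82.7]
tcp_rot: [[0.116, 0.993, -0.002], [0.993, -0.116, -0.001], [-0.001, -0.001, -1.0]]
contact_force: [-1.0, -0.3, 0.2]
gripper_width: 27.4
grip_force: 62.3
```

>>> send_rows(
  targets=[255,-0.0273,-0.0041,0.0008,0,0,-0.004,255,-0.0272,-0.0042,0.0008,0,0,-0.004,255,-0.0272,-0.0043,0.0008,0,0,-0.004,255,0,0,0,0,0,0,255,0,0,0,0,0,0],
)

```text
clock: 27.7
tool_pos: [515.4, 16.3, 80.9]
tcp_rot: [[0.107, 0.994, -0.001], [0.994, -0.107, -0.0], [-0.0, -0.001, -1.0]]
contact_force: [-0.5, 0.2, -0.6]
gripper_width: 26.8
grip_force: 62.3
```

>>> send_rows(
  targets=[255,0,0,0,0,0,0,255,0,0,0,0,0,0],
)

```text
clock: 27.9
tool_pos: [516.3, 17.4, 81.6]
tcp_rot: [[0.104, 0.995, 0.001], [0.995, -0.104, -0.001], [-0.001, 0.001, -1.0]]
contact_force: [-0.3, -0.6, -0.5]
gripper_width: 27.1
grip_force: 62.3
```

```bash
python3 plan.py 516.5 16.2 44 84 4
```

```text
t 27.9 at [516.3  17.4  81.6] yaw 84.0 w 27.1 grip 62 F [-0.3 -0.6 -0.5] q [ -6.  10. 113.  -0.  57.   0.]
-0.0003,0.0001,0.0094,0,0,0
-0.0003,0.0001,0.0094,0,0,0
-0.0003,0.0001,0.0094,0,0,0
-0.0003,0.0001,0.0094,0,0,0
-
```

>>> send_rows(
  targets=[255,-0.0003,0,0.0094,0,0,0,255,-0.0003,0,0.0094,0,0,0,255,-0.0003,0,0.0094,0,0,0,255,-0.0003,0,0.0094,0,0,0,255,0,0,0,0,0,0],
)

```text
clock: 28.4
tool_pos: [514.1, 15.5, 42.0]
tcp_rot: [[0.105, 0.994, -0.004], [0.994, -0.105, -0.001], [-0.001, -0.004, -1.0]]
contact_force: [0.8, -0.3, -1.5]
gripper_width: 26.6
grip_force: 62.3
```

>>> send_rows(
  targets=[255,0,0,0,0,0,0,255,0,0,0.004,0,0,0,255,0,0,0.004,0,0,0,255,0,0,0.004,0,0,0,255,0,0,0,0,0,0],
)

```text
clock: 28.9
tool_pos: [515.5, 15.3, 31.6]
tcp_rot: [[0.105, 0.994, -0.001], [0.994, -0.105, -0.001], [-0.001, -0.001, -1.0]]
contact_force: [0.2, 0.4, -1.3]
gripper_width: 26.8
grip_force: 62.3
```

```bash
python3 plan.py 516.5 16.2 20 84 3
```

```text
t 28.9 at [515.5  15.3  31.6] yaw 84.0 w 26.8 grip 62 F [ 0.2  0.4 -1.3] q [ -6.  15. 114.  -0.  51.  -0.]
0.0003,0.0003,0.0039,0,0,0
0.0003,0.0003,0.0039,0,0,0
0.0003,0.0003,0.0039,0,0,0
-
```

>>> send_rows(
  targets=[255,0.0003,0.0003,0.004,0,0,0,255,0.0003,0.0003,0.004,0,0,0,255,0.0002,0.0002,0.004,0,0,0,255,0,0,0,0,0,0,255,0,0,0,0,0,0],
)

```text
clock: 29.4
tool_pos: [516.8, 16.0, 20.0]
tcp_rot: [[0.105, 0.994, 0.0], [0.994, -0.105, -0.001], [-0.001, 0.0, -1.0]]
contact_force: [0.3, 0.1, -0.0]
gripper_width: 26.6
grip_force: 62.3
```

```bash
python3 plan.py
```

```text
t 29.4 at [516.8  16.   20. ] yaw 84.0 w 26.6 grip 62 F [ 0.3  0.1 -0. ] q [ -6.  16. 114.  -0.  50.   0.]
```

>>> send_rows(
  targets=[255,0,0,0.0012,0,0,0,255,0,0,0,0,0,0,130,0,0,0,0,0,0,130,0,0,0,0,0,0,130,0,0,0,0,0,0],
)

```text
clock: 29.9
tool_pos: [517.3, 15.9, 19.3]
tcp_rot: [[0.105, 0.994, 0.001], [0.994, -0.105, -0.001], [-0.001, 0.001, -1.0]]
contact_force: [0.0, -0.2, 0.2]
gripper_width: 41.6
grip_force: 0.0
```

>>> send_rows(
  targets=[130,0,0,-0.005,0,0,0,130,0,0,-0.02,0,0,0,130,0,0,-0.025,0,0,0,80,0,0,-0.03,0,0,0,80,0,0,0,0,0,0],
)

```text
clock: 30.4
tool_pos: [521.1, 15.7, 104.1]
tcp_rot: [[0.105, 0.994, 0.011], [0.995, -0.105, -0.002], [-0.001, 0.011, -1.0]]
contact_force: [0.7, 0.3, 1.5]
gripper_width: 58.9
grip_force: 0.0
```

```bash
python3 - <<'E'
from m import *
from plant import eyes
np.set_printoptions(suppress=True,precision=1)
t=eyes.get_image("top");s=eyes.get_image("scene")
for b in blobs(t["img"],"green",(75,245,200,345),6,120,25): print("green",b,cast(t,b[:2],28)[0])
for c in("red","yellow"):
  for b in blobs(s["img"],c,(300,190,390,265),6): print(c,b,cast(s,b[:2],40)[0])
E
python3 plan.py 436.4 383.8 90 72 12
```

```text
green (np.float64(114.8), np.float64(291.8), 42) [444.3 411.1  28. ]
green (np.float64(138.7), np.float64(300.0), 49) [426.8 356.4  28. ]
red (np.float64(336.6), np.float64(232.3), 70) [466.2  -2.5  40. ]
red (np.float64(352.1), np.float64(242.5), 64) [468.6  53.7  40. ]
red (np.float64(367.4), np.float64(246.2), 65) [452.2  90.3  40. ]
yellow (np.float64(319.7), np.float64(240.8), 65) [522.1  -8.7  40. ]
yellow (np.float64(335.0), np.float64(251.4), 67) [524.4  47.1  40. ]
yellow (np.float64(350.3), np.float64(255.7), 74) [509.6  84.4  40. ]
t 30.5 at [517.8  16.  100.2] yaw 84.0 w 58.5 grip 0 F [-0.4 -0.1  0.3] q [ -6.   8. 113.  -0.  59.   0.]
0.0298,-0.01,0.0008,0,0,0.017
0.0296,-0.0105,0.0008,0,0,0.017
0.0294,-0.011,0.0008,0,0,0.017
0.0292,-0.0115,0.0008,0,0,0.017
0.029,-0.012,0.0008,0,0,0.017
0.0288,-0.0125,0.0008,0,0,0.017
0.0286,-0.013,0.0008,0,0,0.017
0.0283,-0.0135,0.0008,0,0,0.017
0.0281,-0.014,0.0008,0,0,0.017
0.0279,-0.0145,0.0008,0,0,0.017
0.0276,-0.015,0.0008,0,0,0.017
0.0273,-0.0154,0.0008,0,0,0.017
-
```

>>> send_rows(
  targets=[80,0.0298,-0.01,0.0008,0,0,0.017,80,0.0296,-0.0105,0.0008,0,0,0.017,80,0.0294,-0.011,0.0008,0,0,0.017,80,0.0292,-0.0115,0.0008,0,0,0.017,80,0.029,-0.012,0.0008,0,0,0.017],
)

```text
clock: 31.0
tool_pos: [480.9, 170.1, 93.1]
tcp_rot: [[0.19, 0.982, -0.003], [0.982, -0.19, -0.002], [-0.002, -0.002, -1.0]]
contact_force: [0.2, -0.7, 0.1]
gripper_width: 58.4
grip_force: 0.0
```

>>> send_rows(
  targets=[80,0.0288,-0.0125,0.0008,0,0,0.017,80,0.0286,-0.013,0.0008,0,0,0.017,80,0.0283,-0.0135,0.0008,0,0,0.017,80,0.0281,-0.014,0.0008,0,0,0.017,80,0.0279,-0.0145,0.0008,0,0,0.017],
)

```text
clock: 31.5
tool_pos: [446.6, 322.9, 88.8]
tcp_rot: [[0.272, 0.962, -0.002], [0.962, -0.272, -0.003], [-0.003, -0.002, -1.0]]
contact_force: [-0.1, -0.1, 1.1]
gripper_width: 59.1
grip_force: 0.0
```

>>> send_rows(
  targets=[80,0.0276,-0.015,0.0008,0,0,0.017,80,0.0273,-0.0154,0.0008,0,0,0.017,80,0,0,0,0,0,0,80,0,0,0,0,0,0,80,0,0,0,0,0,0],
)

```text
clock: 32.0
tool_pos: [434.0, 382.3, 87.8]
tcp_rot: [[0.304, 0.953, -0.001], [0.953, -0.304, -0.003], [-0.003, -0.0, -1.0]]
contact_force: [-0.3, -0.3, -0.0]
gripper_width: 58.8
grip_force: 0.0
```

```bash
python3 - <<'E'
from m import *
from plant import eyes
t=eyes.get_image("scene")
for b in blobs(t["img"],"green",(420,270,540,360),6,120,25): print("green scene (was 464.5,301.6 / 482.5,319.5)",b)
E
python3 plan.py 436.4 383.8 26 72 5
```

```text
green scene (was 464.5,301.6 / 482.5,319.5) (np.float64(464.3), np.float64(301.9), 105)
green scene (was 464.5,301.6 / 482.5,319.5) (np.float64(482.2), np.float64(319.9), 111)
t 32.0 at [434.3 382.3  88.1] yaw 72.2 w 58.5 grip 0 F [-0.6  0.  -0.8] q [ 34.  16. 105.  -0.  59.  52.]
0.0004,0.0003,0.0124,0,0.001,0.001
0.0004,0.0003,0.0124,0,0.001,0.001
0.0004,0.0003,0.0124,0,0.001,0.001
0.0004,0.0003,0.0124,0,0.001,0.001
0.0004,0.0003,0.0124,0,0.001,0.001
-
```

>>> send_rows(
  targets=[80,0.0004,0.0003,0.0124,0,0,0.001,80,0.0004,0.0003,0.0124,0,0,0.001,80,0.0004,0.0003,0.0124,0,0,0.001,80,0.0004,0.0003,0.0124,0,0,0,80,0,0,0.012,0,0,0],
)

```text
clock: 32.55
tool_pos: [436.0, 384.3, 25.8]
tcp_rot: [[0.307, 0.952, -0.0], [0.952, -0.307, -0.002], [-0.002, 0.0, -1.0]]
contact_force: [-0.6, 0.4, -0.3]
gripper_width: 58.7
grip_force: 0.0
```

>>> send_rows(
  targets=[80,0,0,0,0,0,0,80,0,0,0,0,0,0],
)

```text
clock: 32.75
tool_pos: [435.9, 384.6, 26.7]
tcp_rot: [[0.307, 0.952, -0.0], [0.952, -0.307, -0.002], [-0.002, 0.0, -1.0]]
contact_force: [0.3, 0.5, -0.6]
gripper_width: 58.4
grip_force: 0.0
```

```bash
python3 plan.py 436.4 383.8 6 72 2
```

```text
t 32.8 at [435.9 384.6  26.7] yaw 72.1 w 58.4 grip 0 F [ 0.3  0.5 -0.6] q [ 35.  22. 105.  -0.  53.  52.]
-0.0003,0.0003,0.0104,0,0.001,0.001
-0.0003,0.0003,0.0104,0,0.001,0.001
-
```

>>> send_rows(
  targets=[80,-0.0003,0.0003,0.0104,0,0,0,80,-0.0003,0.0003,0.0104,0,0,0,80,0,0,0,0,0,0,255,0,0,0,0,0,0,255,0,0,0,0,0,0],
)

```text
clock: 33.25
tool_pos: [436.8, 384.2, 6.8]
tcp_rot: [[0.307, 0.952, 0.001], [0.952, -0.307, -0.001], [-0.0, 0.001, -1.0]]
contact_force: [1.0, -0.3, -0.1]
gripper_width: 30.2
grip_force: 0.0
```

>>> send_rows(
  targets=[255,0,0,0,0,0,0,255,0,0,0,0,0,0,255,0,0,0,0,0,0,255,0,0,0,0,0,0],
)

```text
clock: 33.65
tool_pos: [437.1, 384.3, 7.1]
tcp_rot: [[0.307, 0.952, 0.002], [0.952, -0.307, -0.0], [0.0, 0.002, -1.0]]
contact_force: [1.4, 0.2, 1.9]
gripper_width: 26.6
grip_force: 62.8
```

```bash
python3 plan.py 436.4 383.8 88 72 4 572.5 10.4 82 84 13
```

```text
t 33.6 at [437.1 384.3   7.1] yaw 72.1 w 26.6 grip 63 F [1.4 0.2 1.9] q [ 34.  24. 105.  -0.  51.  52.]
-0.0002,-0.0001,-0.0202,0,0,0.001
-0.0002,-0.0001,-0.0202,0,0,0.001
-0.0002,-0.0001,-0.0202,0,0,0.001
-0.0002,-0.0001,-0.0202,0,0,0.001
-
-0.0241,0.0188,0.0005,0,0,-0.016
-0.0244,0.0184,0.0005,0,0,-0.016
-0.0247,0.018,0.0005,0,0,-0.016
-0.025,0.0176,0.0005,0,0,-0.016
-0.0252,0.0172,0.0005,0,0,-0.016
-0.0255,0.0168,0.0005,0,0,-0.016
-0.0258,0.0164,0.0005,0,0,-0.016
-0.026,0.016,0.0005,0,0,-0.016
-0.0263,0.0156,0.0005,0,0,-0.016
-0.0266,0.0152,0.0005,0,0,-0.016
-0.0268,0.0147,0.0005,0,0,-0.016
-0.027,0.0143,0.0005,0,0,-0.016
-0.0273,0.0139,0.0005,0,0,-0.016
-
```

>>> send_rows(
  targets=[255,0,0,-0.02,0,0,0,255,0,0,-0.02,0,0,0,255,0,0,-0.02,0,0,0,255,0,0,-0.02,0,0,0,255,-0.0241,0.0188,0.0005,0,0,-0.016],
)

```text
clock: 34.15
tool_pos: [448.8, 358.8, 89.7]
tcp_rot: [[0.288, 0.958, 0.006], [0.958, -0.288, 0.004], [0.006, 0.005, -1.0]]
contact_force: [1.3, 0.6, 0.3]
gripper_width: 26.5
grip_force: 62.5
```

>>> send_rows(
  targets=[255,-0.0244,0.0184,0.0005,0,0,-0.016,255,-0.0247,0.018,0.0005,0,0,-0.016,255,-0.025,0.0176,0.0005,0,0,-0.016,255,-0.0252,0.0172,0.0005,0,0,-0.016,255,-0.0255,0.0168,0.0005,0,0,-0.016],
)

```text
clock: 34.65
tool_pos: [499.2, 210.6, 83.3]
tcp_rot: [[0.214, 0.977, -0.0], [0.977, -0.214, -0.001], [-0.001, -0.0, -1.0]]
contact_force: [0.1, -0.1, -0.4]
gripper_width: 26.8
grip_force: 62.5
```

>>> send_rows(
  targets=[255,-0.0258,0.0164,0.0005,0,0,-0.016,255,-0.026,0.016,0.0005,0,0,-0.016,255,-0.0263,0.0156,0.0005,0,0,-0.016,255,-0.0266,0.0152,0.0005,0,0,-0.016,255,-0.0268,0.0147,0.0005,0,0,-0.016],
)

```text
clock: 35.15
tool_pos: [551.7, 67.1, 81.0]
tcp_rot: [[0.135, 0.991, -0.0], [0.991, -0.135, -0.001], [-0.001, -0.0, -1.0]]
contact_force: [0.0, 0.2, -0.5]
gripper_width: 26.6
grip_force: 62.5
```

>>> send_rows(
  targets=[255,-0.027,0.0143,0.0005,0,0,-0.016,255,-0.0273,0.0139,0.0005,0,0,-0.016,255,0,0,0,0,0,0,255,0,0,0,0,0,0,255,0,0,0,0,0,0],
)

```text
clock: 35.65
tool_pos: [572.2, 11.7, 80.0]
tcp_rot: [[0.104, 0.995, -0.001], [0.995, -0.104, -0.0], [-0.0, -0.001, -1.0]]
contact_force: [0.1, 0.7, -0.2]
gripper_width: 26.5
grip_force: 62.4
```

```bash
python3 plan.py 572.5 10.2 44 84 4
```

```text
t 35.6 at [572.2  11.7  80. ] yaw 84.1 w 26.5 grip 62 F [ 0.1  0.7 -0.2] q [ -6.  16. 106.  -0.  58.   0.]
-0.0004,0.0001,0.009,0,0,0
-0.0004,0.0001,0.009,0,0,0
-0.0004,0.0001,0.009,0,0,0
-0.0004,0.0001,0.009,0,0,0
-
```

>>> send_rows(
  targets=[255,-0.0004,0,0.009,0,0,0.001,255,-0.0004,0,0.009,0,0,0,255,-0.0004,0,0.009,0,0,0,255,-0.0002,0,0.009,0,0,0,255,0,0,0,0,0,0],
)

```text
clock: 36.15
tool_pos: [571.0, 9.8, 42.2]
tcp_rot: [[0.105, 0.995, -0.004], [0.995, -0.105, -0.001], [-0.001, -0.004, -1.0]]
contact_force: [0.5, -1.4, -1.2]
gripper_width: 26.7
grip_force: 62.4
```

>>> send_rows(
  targets=[255,0,0,0,0,0,0,255,0,0,0.004,0,0,0,255,0,0,0.004,0,0,0,255,0,0,0.004,0,0,0,255,0,0,0,0,0,0],
)

```text
clock: 36.65
tool_pos: [572.4, 9.4, 31.8]
tcp_rot: [[0.105, 0.994, -0.001], [0.994, -0.105, -0.001], [-0.001, -0.001, -1.0]]
contact_force: [-0.6, -0.3, -0.9]
gripper_width: 27.1
grip_force: 62.4
```

```bash
python3 plan.py 572.5 10.2 20.3 84 3
```

```text
t 36.6 at [572.4   9.4  31.8] yaw 84.0 w 27.1 grip 62 F [-0.6 -0.3 -0.9] q [ -6.  20. 106.  -0.  53.   0.]
0.0003,0,0.0038,0,0,0
0.0003,0,0.0038,0,0,0
0.0003,0,0.0038,0,0,0
-
```

>>> send_rows(
  targets=[255,0.0003,0,0.004,0,0,0,255,0.0003,0,0.004,0,0,0,255,0.0002,0,0.004,0,0,0,255,0,0,0,0,0,0,255,0,0,0,0,0,0],
)

```text
clock: 37.15
tool_pos: [572.9, 10.2, 20.3]
tcp_rot: [[0.105, 0.994, 0.0], [0.994, -0.105, -0.001], [-0.001, 0.0, -1.0]]
contact_force: [-0.6, -0.8, -0.9]
gripper_width: 27.2
grip_force: 62.4
```

```bash
python3 plan.py
```

```text
t 37.1 at [572.9  10.2  20.3] yaw 84.0 w 27.2 grip 62 F [-0.6 -0.8 -0.9] q [ -6.  22. 106.  -0.  52.   0.]
```

>>> send_rows(
  targets=[255,0,0,0.001,0,0,0,255,0,0,0,0,0,0,130,0,0,0,0,0,0,130,0,0,0,0,0,0,130,0,0,0,0,0,0],
)

```text
clock: 37.65
tool_pos: [573.4, 10.2, 19.8]
tcp_rot: [[0.105, 0.994, 0.001], [0.994, -0.105, -0.001], [-0.001, 0.001, -1.0]]
contact_force: [0.7, 0.9, 0.7]
gripper_width: 42.2
grip_force: 0.0
```

>>> send_rows(
  targets=[130,0,0,-0.005,0,0,0,130,0,0,-0.02,0,0,0,130,0,0,-0.025,0,0,0,80,0,0,-0.04,0,0,0,80,0,0,-0.03,0,0,0],
)

```text
clock: 38.15
tool_pos: [573.6, 10.2, 142.1]
tcp_rot: [[0.105, 0.994, 0.003], [0.994, -0.105, -0.001], [-0.001, 0.003, -1.0]]
contact_force: [1.0, -0.3, -0.4]
gripper_width: 58.8
grip_force: 0.0
```

```bash
python3 plan.py 491.5 -413.2 110 7.4 18
```

```text
t 38.1 at [573.6  10.2 142.1] yaw 84.0 w 58.8 grip 0 F [ 1.  -0.3 -0.4] q [ -6.  11. 104.  -0.  65.   0.]
-0.0239,-0.0021,0.0018,0,0,0.074
-0.024,-0.0003,0.0018,0,0,0.074
-0.0239,0.0015,0.0018,0,0,0.074
-0.0237,0.0033,0.0018,0,0,0.074
-0.0234,0.005,0.0018,0,0,0.074
-0.023,0.0067,0.0018,0,0,0.074
-0.0224,0.0084,0.0018,0,0,0.074
-0.0217,0.0101,0.0018,0,0,0.074
-0.0209,0.0116,0.0018,0,0,0.074
-0.02,0.0132,0.0018,0,0,0.074
-0.019,0.0146,0.0018,0,0,0.074
-0.0179,0.016,0.0018,0,0,0.074
-0.0166,0.0173,0.0018,0,0,0.074
-0.0153,0.0184,0.0018,0,0,0.074
-0.0139,0.0195,0.0018,0,0,0.074
-0.0124,0.0205,0.0018,0,0,0.074
-0.0108,0.0214,0.0018,0,0,0.074
-0.0092,0.0221,0.0018,0,0,0.074
-
```

>>> send_rows(
  targets=[0,-0.0239,-0.0021,0.0018,0,0,0.074,0,-0.024,-0.0003,0.0018,0,0,0.074,0,-0.0239,0.0015,0.0018,0,0,0.074,0,-0.0237,0.0033,0.0018,0,0,0.074,0,-0.0234,0.005,0.0018,0,0,0.074],
  squeeze=80,
)

```text
clock: 38.65
tool_pos: [550.2, -108.2, 131.2]
tcp_rot: [[0.46, 0.888, 0.001], [0.888, -0.46, -0.001], [-0.0, 0.002, -1.0]]
contact_force: [-0.7, 0.1, 0.0]
gripper_width: 85.3
grip_force: 0.0
```

>>> send_rows(
  targets=[0,-0.023,0.0067,0.0018,0,0,0.074,0,-0.0224,0.0084,0.0018,0,0,0.074,0,-0.0217,0.0101,0.0018,0,0,0.074,0,-0.0209,0.0116,0.0018,0,0,0.074,0,-0.02,0.0132,0.0018,0,0,0.074],
)

```text
clock: 39.15
tool_pos: [527.6, -225.9, 122.2]
tcp_rot: [[0.75, 0.661, 0.001], [0.661, -0.75, -0.001], [0.0, 0.002, -1.0]]
contact_force: [0.5, -0.1, -0.4]
gripper_width: 85.2
grip_force: 0.0
```

>>> send_rows(
  targets=[0,-0.019,0.0146,0.0018,0,0,0.074,0,-0.0179,0.016,0.0018,0,0,0.074,0,-0.0166,0.0173,0.0018,0,0,0.074,0,-0.0153,0.0184,0.0018,0,0,0.074,0,-0.0139,0.0195,0.0018,0,0,0.074],
)

```text
clock: 39.65
tool_pos: [505.1, -343.6, 113.3]
tcp_rot: [[0.938, 0.345, 0.001], [0.345, -0.938, -0.001], [0.001, 0.002, -1.0]]
contact_force: [0.2, -0.2, 0.1]
gripper_width: 85.4
grip_force: 0.0
```

>>> send_rows(
  targets=[0,-0.0124,0.0205,0.0018,0,0,0.074,0,-0.0108,0.0214,0.0018,0,0,0.074,0,-0.0092,0.0221,0.0018,0,0,0.074,0,0,0,0,0,0,0,0,0,0,0,0,0,0],
)

```text
clock: 40.15
tool_pos: [491.8, -413.2, 107.7]
tcp_rot: [[0.991, 0.133, 0.001], [0.133, -0.991, -0.0], [0.001, 0.0, -1.0]]
contact_force: [1.2, 0.5, -0.0]
gripper_width: 85.7
grip_force: 0.0
```

>>> send_rows(
  targets=[0,0,0,0,0,0,0],
)

```text
clock: 40.25
tool_pos: [492.0, -412.2, 107.6]
tcp_rot: [[0.991, 0.135, 0.0], [0.135, -0.991, -0.0], [0.0, 0.0, -1.0]]
contact_force: [0.2, 0.5, -0.3]
gripper_width: 85.6
grip_force: 0.0
```

```bash
python3 plan.py 491.5 -413.2 50 7.4 5 491.5 -413.2 17.5 7.4 4; python3 - <<'E'
from m import *
from plant import eyes
t=eyes.get_image("top");s=eyes.get_image("scene")
a=cv2.resize(t["img"][175:325,240:420],(504,420),interpolation=cv2.INTER_CUBIC)
b=cv2.resize(s["img"][150:290,190:390],(800-504,207),interpolation=cv2.INTER_CUBIC)
o=np.zeros((420,800,3),np.uint8);o[:,:504]=a;o[:207,504:]=b
cv2.imwrite("pics/c10.png",o[:,:,::-1])
E
```

```text
t 40.2 at [ 492.  -412.2  107.6] yaw 7.7 w 85.6 grip 0 F [ 0.2  0.5 -0.3] q [-46.  22.  95.   0.  63.  36.]
-0.0001,0.0002,0.0115,0,0,0.001
-0.0001,0.0002,0.0115,0,0,0.001
-0.0001,0.0002,0.0115,0,0,0.001
-0.0001,0.0002,0.0115,0,0,0.001
-0.0001,0.0002,0.0115,0,0,0.001
-
0,0,0.0081,0,0,0
0,0,0.0081,0,0,0
0,0,0.0081,0,0,0
0,0,0.0081,0,0,0
-
```

View pics/c10.png

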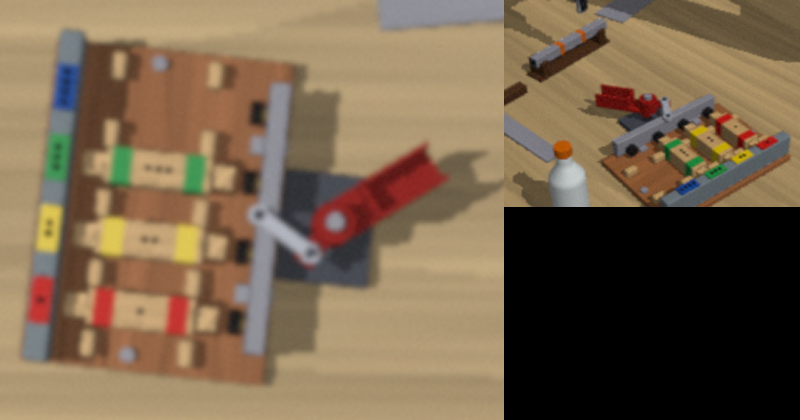

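All three rails lie in their own pockets: green at crop (158,168), yellow (150,240), red (140,311). The lever is open and the bar is in its rest. Fetching the bar again.

>>> send_rows(
  targets=[0,-0.0001,0.0002,0.0115,0,0,0.001,0,-0.0001,0.0002,0.0115,0,0,0.001,0,0,0.0002,0.0115,0,0,0.001,0,0,0.0002,0.0115,0,0,0.001,0,0,0,0.0115,0,0,0],
)

```text
clock: 40.85
tool_pos: [491.5, -413.7, 48.3]
tcp_rot: [[0.992, 0.129, -0.0], [0.129, -0.992, -0.0], [-0.0, 0.0, -1.0]]
contact_force: [-0.1, 0.4, -0.6]
gripper_width: 85.7
grip_force: 0.0
```

>>> send_rows(
  targets=[0,0,0,0.008,0,0,0,0,0,0,0.008,0,0,0,0,0,0,0.008,0,0,0,0,0,0,0.008,0,0,0,0,0,0,0,0,0,0],
)

```text
clock: 41.35
tool_pos: [491.1, -413.3, 16.5]
tcp_rot: [[0.992, 0.129, -0.001], [0.129, -0.992, 0.001], [-0.001, -0.001, -1.0]]
contact_force: [-0.3, 0.1, -0.4]
gripper_width: 85.1
grip_force: 0.0
```

>>> send_rows(
  targets=[180,0,0,0,0,0,0,255,0,0,0,0,0,0,255,0,0,0,0,0,0,255,0,0,0,0,0,0,255,0,0,0,0,0,0],
)

```text
clock: 41.85
tool_pos: [492.2, -414.1, 18.8]
tcp_rot: [[0.992, 0.129, 0.001], [0.129, -0.992, -0.001], [0.001, 0.001, -1.0]]
contact_force: [-0.3, 1.1, -1.7]
gripper_width: 18.8
grip_force: 78.8
```

>>> send_rows(
  targets=[255,0,0,0,0,0,0,255,0,0,0,0,0,0,255,0,0,0,0,0,0,255,0,0,0,0,0,0],
)

```text
clock: 42.25
tool_pos: [492.1, -414.2, 18.7]
tcp_rot: [[0.992, 0.129, 0.001], [0.129, -0.992, -0.001], [0.001, 0.001, -1.0]]
contact_force: [-1.6, 2.5, 5.2]
gripper_width: 18.5
grip_force: 79.8
```

```bash
python3 plan.py 491.5 -413.2 120 7.4 5 606 -251 105 121.5 20
```

```text
t 42.2 at [ 492.1 -414.2   18.7] yaw 7.4 w 18.5 grip 80 F [-1.6  2.5  5.2] q [-46.  29.  96.   0.  55.  36.]
-0.0001,-0.0002,-0.0203,0,0,0
-0.0001,-0.0002,-0.0203,0,0,0
-0.0001,-0.0002,-0.0203,0,0,0
-0.0001,-0.0002,-0.0203,0,0,0
-0.0001,-0.0002,-0.0203,0,0,0
-
0.0067,-0.0073,0.0008,0,0,-0.1
0.0074,-0.0066,0.0008,0,0,-0.1
0.008,-0.0058,0.0008,0,0,-0.1
0.0086,-0.005,0.0008,0,0,-0.1
0.009,-0.0041,0.0008,0,0,-0.1
0.0094,-0.0032,0.0008,0,0,-0.1
0.0097,-0.0023,0.0008,0,0,-0.1
0.0098,-0.0013,0.0008,0,0,-0.1
0.0099,-0.0003,0.0008,0,0,-0.1
0.0099,0.0007,0.0008,0,0,-0.1
0.0098,0.0017,0.0008,0,0,-0.1
0.0096,0.0026,0.0008,0,0,-0.1
0.0093,0.0036,0.0008,0,0,-0.1
0.0089,0.0045,0.0008,0,0,-0.1
0.0084,0.0053,0.0008,0,0,-0.1
0.0078,0.0061,0.0008,0,0,-0.1
0.0072,0.0069,0.0008,0,0,-0.1
0.0064,0.0076,0.0008,0,0,-0.1
0.0057,0.0082,0.0008,0,0,-0.1
0.0048,0.0087,0.0008,0,0,-0.1
-
```

>>> send_rows(
  targets=[255,0,0,-0.02,0,0,0,255,0,0,-0.02,0,0,0,255,0,0,-0.02,0,0,0,255,0,0,-0.02,0,0,0,255,0,0,-0.02,0,0,0],
)

```text
clock: 42.75
tool_pos: [491.0, -413.4, 117.1]
tcp_rot: [[0.992, 0.13, -0.001], [0.13, -0.992, 0.0], [-0.001, -0.0, -1.0]]
contact_force: [0.0, -0.7, -1.6]
gripper_width: 18.6
grip_force: 78.8
```

>>> send_rows(
  targets=[255,0.0067,-0.0073,0.0008,0,0,-0.1,255,0.0074,-0.0066,0.0008,0,0,-0.1,255,0.008,-0.0058,0.0008,0,0,-0.1,255,0.0086,-0.005,0.0008,0,0,-0.1,255,0.009,-0.0041,0.0008,0,0,-0.1],
)

```text
clock: 43.25
tool_pos: [519.7, -372.7, 112.3]
tcp_rot: [[0.806, 0.593, -0.001], [0.593, -0.806, 0.0], [-0.001, -0.001, -1.0]]
contact_force: [-0.3, 0.2, -1.8]
gripper_width: 18.6
grip_force: 79.0
```

>>> send_rows(
  targets=[255,0.0094,-0.0032,0.0008,0,0,-0.1,255,0.0097,-0.0023,0.0008,0,0,-0.1,255,0.0098,-0.0013,0.0008,0,0,-0.1,255,0.0099,-0.0003,0.0008,0,0,-0.1,255,0.0099,0.0007,0.0008,0,0,-0.1],
)

```text
clock: 43.75
tool_pos: [548.1, -332.1, 108.2]
tcp_rot: [[0.423, 0.906, -0.001], [0.906, -0.423, -0.0], [-0.001, -0.001, -1.0]]
contact_force: [-0.9, 0.8, -2.5]
gripper_width: 18.3
grip_force: 79.0
```

>>> send_rows(
  targets=[255,0.0098,0.0017,0.0008,0,0,-0.1,255,0.0096,0.0026,0.0008,0,0,-0.1,255,0.0093,0.0036,0.0008,0,0,-0.1,255,0.0089,0.0045,0.0008,0,0,-0.1,255,0.0084,0.0053,0.0008,0,0,-0.1],
)

```text
clock: 44.25
tool_pos: [576.6, -291.3, 104.2]
tcp_rot: [[-0.063, 0.998, -0.001], [0.998, 0.063, -0.0], [-0.0, -0.001, -1.0]]
contact_force: [0.3, 0.5, -2.2]
gripper_width: 18.6
grip_force: 79.0
```

>>> send_rows(
  targets=[255,0.0078,0.0061,0.0008,0,0,-0.1,255,0.0072,0.0069,0.0008,0,0,-0.1,255,0.0064,0.0076,0.0008,0,0,-0.1,255,0.0057,0.0082,0.0008,0,0,-0.1,255,0.0048,0.0087,0.0008,0,0,-0.1],
)

```text
clock: 44.75
tool_pos: [604.9, -250.5, 100.1]
tcp_rot: [[-0.534, 0.845, -0.001], [0.845, 0.534, -0.0], [0.0, -0.001, -1.0]]
contact_force: [0.7, -0.2, -2.7]
gripper_width: 18.6
grip_force: 79.0
```

>>> send_rows(
  targets=[255,0,0,0,0,0,0,255,0,0,0,0,0,0,255,0,0,0,0,0,0],
)

```text
clock: 45.05
tool_pos: [605.0, -251.5, 101.3]
tcp_rot: [[-0.529, 0.849, -0.0], [0.849, 0.529, -0.001], [-0.001, -0.001, -1.0]]
contact_force: [-0.6, -0.4, -2.1]
gripper_width: 18.6
grip_force: 79.0
```

```bash
python3 plan.py 606 -251 62 121.5 5;python3 - <<'E'
from m import *
from plant import eyes
t=eyes.get_image("top");s=eyes.get_image("scene")
a=cv2.resize(t["img"][190:310,330:430],(400,480),interpolation=cv2.INTER_CUBIC)
b=cv2.resize(s["img"][140:260,210:310],(400,480),interpolation=cv2.INTER_CUBIC)
cv2.imwrite("pics/c11.png",np.hstack([a,b])[:,:,::-1])
E
```

```text
t 45.0 at [ 605.  -251.5  101.3] yaw 121.9 w 18.6 grip 79 F [-0.6 -0.4 -2.1] q [-29.  23.  93.  -0.  63. -61.]
0,0.0002,0.0079,0,0,0.002
0,0.0002,0.0079,0,0,0.002
0,0.0002,0.0079,0,0,0.002
0,0.0002,0.0079,0,0,0.002
0,0.0002,0.0079,0,0,0.002
-
```

View pics/c11.png

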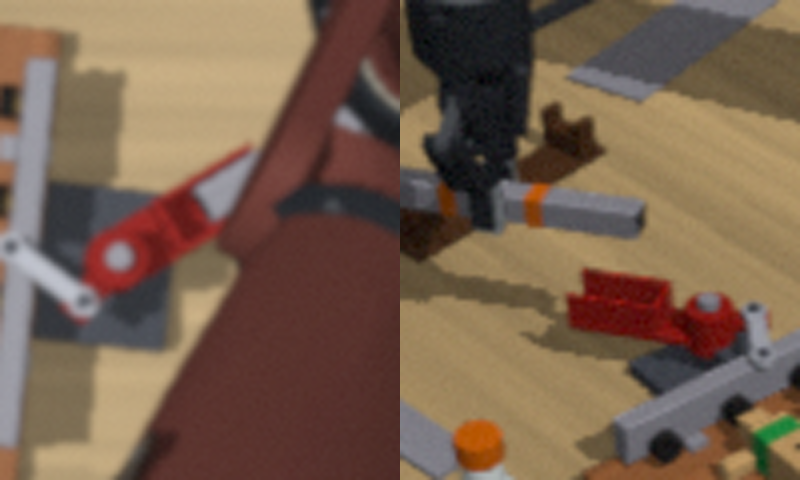

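Bar is level over the open channel: its near end is at top crop ≈(200,200), in line with the pivot (119,256). Lowering.

>>> send_rows(
  targets=[255,0,0.0002,0.008,0,0,0.002,255,0,0.0002,0.008,0,0,0.002,255,0,0.0002,0.008,0,0,0.002,255,0,0.0002,0.008,0,0,0.001,255,0,0,0.006,0,0,0],
)

```text
clock: 45.65
tool_pos: [605.7, -250.4, 62.4]
tcp_rot: [[-0.524, 0.852, -0.001], [0.852, 0.524, -0.0], [0.0, -0.001, -1.0]]
contact_force: [-0.4, -1.0, -2.5]
gripper_width: 18.6
grip_force: 79.0
```

>>> send_rows(
  targets=[255,0,0,0,0,0,0,255,0,0,0.004,0,0,0,255,0,0,0.004,0,0,0,255,0,0,0.003,0,0,0,255,0,0,0,0,0,0],
)

```text
clock: 46.15
tool_pos: [605.9, -250.6, 52.4]
tcp_rot: [[-0.524, 0.851, -0.0], [0.851, 0.524, -0.001], [-0.0, -0.001, -1.0]]
contact_force: [0.7, -0.4, -3.0]
gripper_width: 18.9
grip_force: 79.0
```

```bash
python3 plan.py 606 -251 36 121.5 4
```

```text
t 46.1 at [ 605.9 -250.6   52.4] yaw 121.6 w 18.9 grip 79 F [ 0.7 -0.4 -3. ] q [-29.  27.  94.  -0.  59. -60.]
-0.0001,0,0.0041,0,0,0.001
-0.0001,0,0.0041,0,0,0.001
-0.0001,0,0.0041,0,0,0.001
-0.0001,0,0.0041,0,0,0.001
-
```

>>> send_rows(
  targets=[255,0,0,0.004,0,0,0,255,0,0,0.004,0,0,0,255,0,0,0.004,0,0,0,255,0,0,0.004,0,0,0,255,0,0,0.001,0,0,0],
)

```text
clock: 46.65
tool_pos: [605.7, -250.5, 35.0]
tcp_rot: [[-0.524, 0.851, -0.001], [0.851, 0.524, -0.0], [0.0, -0.001, -1.0]]
contact_force: [0.7, -0.2, -2.1]
gripper_width: 18.7
grip_force: 79.0
```

>>> send_rows(
  targets=[255,0,0,0,0,0,0,255,0.0001,-0.005,0,0,0,0.035,255,0.0001,-0.005,0,0,0,0.035,255,0.0003,-0.01,0,0,0,0.07,255,0.0004,-0.01,0,0,0,0.07],
)

```text
clock: 47.15
tool_pos: [582.2, -263.4, 36.7]
tcp_rot: [[-0.329, 0.944, 0.009], [0.944, 0.329, -0.001], [-0.004, 0.008, -1.0]]
contact_force: [7.6, 2.4, -7.0]
gripper_width: 18.8
grip_force: 78.8
```

```bash
python3 plan.py
```

```text
t 47.1 at [ 582.2 -263.4   36.7] yaw 109.2 w 18.8 grip 79 F [ 7.6  2.4 -7. ] q [-31.  26.  97.   0.  56. -50.]
```

>>> send_rows(
  targets=[255,0.0003,-0.01,0,0,0,0.07,255,0.0004,-0.01,0,0,0,0.07,255,0.0003,-0.01,0,0,0,0.07,255,0.0004,-0.01,0,0,0,0.07,255,0.0003,-0.01,0,0,0,0.07],
)

```text
clock: 47.65
tool_pos: [532.9, -273.1, 36.9]
tcp_rot: [[0.015, 1.0, 0.009], [1.0, -0.015, -0.003], [-0.003, 0.009, -1.0]]
contact_force: [6.4, 0.7, -6.4]
gripper_width: 18.5
grip_force: 78.5
```

>>> send_rows(
  targets=[255,0.0003,-0.01,0,0,0,0.07,255,0.0004,-0.01,0,0,0,0.07,255,0.0003,-0.01,0,0,0,0.07,255,0.0004,-0.01,0,0,0,0.07,255,0.0003,-0.01,0,0,0,0.07],
)

```text
clock: 48.15
tool_pos: [483.2, -265.3, 37.3]
tcp_rot: [[0.356, 0.935, 0.007], [0.935, -0.356, -0.006], [-0.003, 0.009, -1.0]]
contact_force: [4.1, -1.8, -4.8]
gripper_width: 18.6
grip_force: 78.8
```

```bash
python3 plan.py; echo; python3 -c "
import numpy as np
for w in(72,68,60,50,46,42): a=np.radians(w+180);print(w,531+144*np.cos(a),-128.8+144*np.sin(a))"
```

```text
t 48.1 at [ 483.2 -265.3   37.3] yaw 69.2 w 18.6 grip 79 F [ 4.1 -1.8 -4.8] q [-36.  18. 110.  -0.  52. -15.]

72 486.5015528100075 -265.7521383465021
68 477.0566505481086 -262.3144750576174
60 458.99999999999994 -253.50765814495912
50 438.43858420513834 -239.11039980913284
46 430.9691946539044 -232.38493124876578
42 423.98714513125526 -225.1548073156756
```

>>> send_rows(
  targets=[255,0.0003,-0.01,0.0004,0,0,0.07,255,0.0004,-0.01,0.0004,0,0,0.07,255,0.0003,-0.01,0.0004,0,0,0.07,255,0.0004,-0.01,0.0003,0,0,0.07,255,0.0003,-0.01,0,0,0,0.07],
)

```text
clock: 48.65
tool_pos: [437.0, -237.6, 34.7]
tcp_rot: [[0.653, 0.757, -0.001], [0.757, -0.653, -0.001], [-0.001, -0.0, -1.0]]
contact_force: [-2.1, 2.3, 0.1]
gripper_width: 18.9
grip_force: 79.5
```

>>> send_rows(
  targets=[255,0.0001,-0.005,0,0,0,0.035,255,0.0001,-0.005,0,0,0,0.035,255,0,0,0,0,0,0],
)

```text
clock: 48.95
tool_pos: [430.2, -230.8, 34.5]
tcp_rot: [[0.703, 0.712, 0.0], [0.712, -0.703, -0.001], [-0.001, 0.001, -1.0]]
contact_force: [-0.4, -0.2, -2.6]
gripper_width: 18.6
grip_force: 79.3
```

```bash
python3 plan.py
```

```text
t 49.0 at [ 430.2 -230.8   34.5] yaw 45.4 w 18.6 grip 79 F [-0.4 -0.2 -2.6] q [-36.  11. 118.  -0.  51.   8.]
```

>>> send_rows(
  targets=[255,0,-0.004,0,0,0,0.028,255,0,-0.003,0,0,0,0.02,255,0,-0.002,0,0,0,0.014,255,0,0,0,0,0,0],
)

```text
clock: 49.35
tool_pos: [426.2, -226.6, 35.1]
tcp_rot: [[0.745, 0.667, 0.004], [0.667, -0.745, -0.005], [-0.0, 0.007, -1.0]]
contact_force: [1.7, -5.6, -5.0]
gripper_width: 18.4
grip_force: 78.9
```

```bash
python3 plan.py;  python3 - <<'E'
from m import *
from plant import eyes
t=eyes.get_image("top");s=eyes.get_image("scene")
a=cv2.resize(t["img"][180:320,240:400],(480,420),interpolation=cv2.INTER_CUBIC)
b=cv2.resize(s["img"][185:290,260:340],(320,420),interpolation=cv2.INTER_CUBIC)
cv2.imwrite("pics/c12.png",np.hstack([a,b])[:,:,::-1])
E
```

```text
t 49.4 at [ 426.2 -226.6   35.1] yaw 41.8 w 18.4 grip 79 F [ 1.7 -5.6 -5. ] q [-36.  11. 119.  -0.  50.  12.]
```

View pics/c12.png

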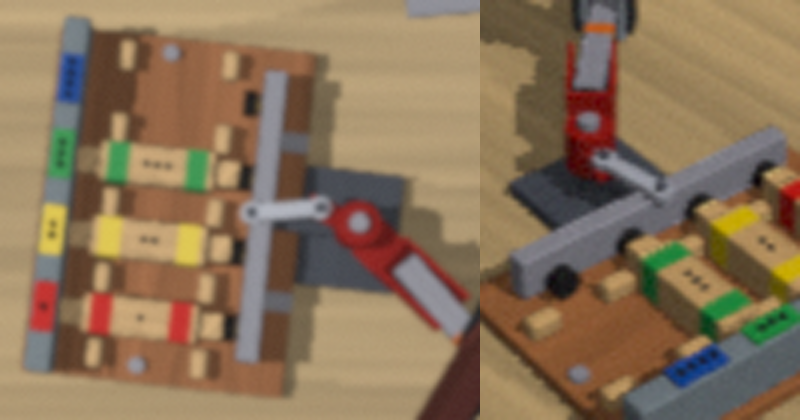

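Lever is shut on its stop, and the pads bear on all three rails. Easing off, lifting out and returning the bar.

>>> send_rows(
  targets=[255,0,0.004,0,0,0,-0.028,255,0,0.003,0,0,0,-0.025,255,0,0,0,0,0,0],
)

```text
clock: 49.75
tool_pos: [429.5, -229.6, 34.2]
tcp_rot: [[0.708, 0.706, 0.0], [0.706, -0.708, -0.0], [-0.0, 0.0, -1.0]]
contact_force: [0.2, -0.8, -1.7]
gripper_width: 18.4
grip_force: 79.3
```

>>> send_rows(
  targets=[255,0,0,-0.008,0,0,0,255,0,0,-0.02,0,0,0,255,0,0,-0.025,0,0,0,255,0,0,-0.03,0,0,0,255,0,0,0,0,0,0],
)

```text
clock: 50.25
tool_pos: [432.5, -231.7, 122.2]
tcp_rot: [[0.708, 0.706, 0.008], [0.706, -0.708, -0.007], [0.001, 0.011, -1.0]]
contact_force: [1.1, -1.2, -1.7]
gripper_width: 18.8
grip_force: 79.5
```

```bash
python3 plan.py 492 -414 105 7.4 10
```

```text
t 50.2 at [ 432.5 -231.7  122.2] yaw 44.9 w 18.8 grip 79 F [ 1.1 -1.2 -1.7] q [-36.   3. 116.  -0.  61.   9.]
-0.0087,0.0171,0.0019,0.001,0,0.065
-0.0075,0.0176,0.0019,0.001,0,0.065
-0.0064,0.0181,0.0019,0.001,0,0.065
-0.0052,0.0185,0.0018,0.001,0,0.065
-0.0039,0.0188,0.0018,0.001,0,0.065
-0.0027,0.019,0.0018,0.001,0,0.065
-0.0015,0.0191,0.0018,0.001,0,0.065
-0.0002,0.0192,0.0018,0.001,0,0.065
0.0011,0.0191,0.0018,0.001,0,0.065
0.0023,0.019,0.0017,0.001,0,0.065
-
```

>>> send_rows(
  targets=[255,-0.0087,0.0171,0.0019,0,0,0.065,255,-0.0075,0.0176,0.0019,0,0,0.065,255,-0.0064,0.0181,0.0019,0,0,0.065,255,-0.0052,0.0185,0.0018,0,0,0.065,255,-0.0039,0.0188,0.0018,0,0,0.065],
)

```text
clock: 50.75
tool_pos: [458.5, -320.6, 106.6]
tcp_rot: [[0.898, 0.44, -0.001], [0.44, -0.898, 0.001], [-0.001, -0.001, -1.0]]
contact_force: [-0.1, -0.7, -1.7]
gripper_width: 18.6
grip_force: 79.4
```

>>> send_rows(
  targets=[255,-0.0027,0.019,0.0018,0,0,0.065,255,-0.0015,0.0191,0.0018,0,0,0.065,255,-0.0002,0.0192,0.0018,0,0,0.065,255,0.0011,0.0191,0.0018,0,0,0.065,255,0.0023,0.019,0.0017,0,0,0.065],
)

```text
clock: 51.25
tool_pos: [488.5, -411.5, 97.4]
tcp_rot: [[0.991, 0.131, -0.001], [0.131, -0.991, 0.001], [-0.001, -0.001, -1.0]]
contact_force: [0.5, 0.0, -1.7]
gripper_width: 18.9
grip_force: 79.4
```

>>> send_rows(
  targets=[255,0,0,0,0,0,0,255,0,0,0,0,0,0,255,0,0,0,0,0,0],
)

```text
clock: 51.55
tool_pos: [488.4, -410.4, 98.3]
tcp_rot: [[0.991, 0.134, -0.001], [0.134, -0.991, 0.001], [-0.001, -0.001, -1.0]]
contact_force: [0.5, 0.5, -2.6]
gripper_width: 18.8
grip_force: 79.3
```

```bash
python3 plan.py 492 -414 52 7.4 5
```

```text
t 51.5 at [ 488.4 -410.4   98.3] yaw 7.7 w 18.8 grip 79 F [ 0.5  0.5 -2.6] q [-46.  22.  96.   0.  62.  36.]
0.0006,0.0008,0.0093,0,0,0.001
0.0006,0.0008,0.0093,0,0,0.001
0.0006,0.0008,0.0093,0,0,0.001
0.0006,0.0008,0.0093,0,0,0.001
0.0006,0.0008,0.0093,0,0,0.001
-
```

>>> send_rows(
  targets=[255,0.0006,0.0008,0.0093,0,0,0.001,255,0.0006,0.0008,0.0093,0,0,0.001,255,0.0006,0.0008,0.0093,0,0,0.001,255,0.0006,0.0008,0.0093,0,0,0.001,255,0.0005,0.0005,0.0093,0,0,0.001],
)

```text
clock: 52.05
tool_pos: [492.4, -414.9, 51.6]
tcp_rot: [[0.992, 0.128, 0.0], [0.128, -0.992, -0.0], [-0.0, 0.0, -1.0]]
contact_force: [0.4, 0.2, -1.8]
gripper_width: 18.8
grip_force: 79.3
```

>>> send_rows(
  targets=[255,0,0,0,0,0,0,255,0,0,0,0,0,0,255,0,0,0,0,0,0],
)

```text
clock: 52.35
tool_pos: [492.9, -415.6, 53.3]
tcp_rot: [[0.992, 0.128, 0.001], [0.128, -0.992, -0.002], [0.001, 0.002, -1.0]]
contact_force: [0.4, 0.3, -2.3]
gripper_width: 18.3
grip_force: 79.3
```

```bash
python3 plan.py 492 -414 20 7.4 4; python3 - <<'E'
from m import *
from plant import eyes
np.set_printoptions(suppress=True,precision=1)
t=eyes.get_image("top");s=eyes.get_image("scene")
for b in blobs(t["img"],"orange",(460,220,510,320),6,170,170): print("bar",b,cast(t,b[:2],79)[0])
a=cv2.resize(t["img"][205:335,440:530],(332,480),interpolation=cv2.INTER_CUBIC)
b=cv2.resize(s["img"][130:230,190:285],(456,480),interpolation=cv2.INTER_CUBIC)
cv2.imwrite("pics/c13.png",np.hstack([a,b])[:,:,::-1])
E
```

```text
t 52.4 at [ 492.9 -415.6   53.3] yaw 7.4 w 18.3 grip 79 F [ 0.4  0.3 -2.3] q [-46.  26.  96.  -0.  58.  36.]
-0.0002,-0.0004,0.0083,0,0,0
-0.0002,-0.0004,0.0083,0,0,0
-0.0002,-0.0004,0.0083,0,0,0
-0.0002,-0.0004,0.0083,0,0,0
-
bar (np.float64(489.5), np.float64(256.8), 17) [ 523.4 -409.2   79. ]
```

View pics/c13.png

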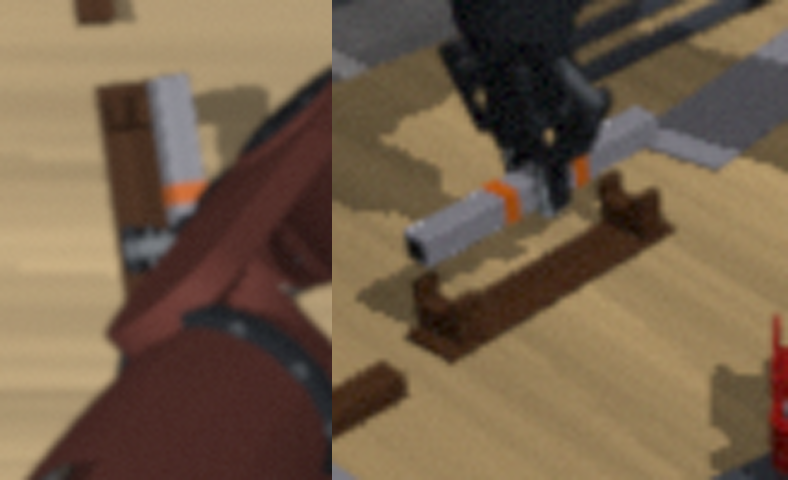

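The bar is level above the rest, with its band at (489.5,256.8) px → x ≈523, within 1 mm of its original place. Lowering and releasing.

>>> send_rows(
  targets=[255,-0.0003,-0.0005,0.0083,0,0,0,255,-0.0003,-0.0005,0.0083,0,0,0,255,-0.0003,-0.0005,0.0083,0,0,0,255,-0.0003,-0.0003,0.0083,0,0,0,255,0,0,0,0,0,0],
)

```text
clock: 52.95
tool_pos: [491.0, -413.5, 19.0]
tcp_rot: [[0.992, 0.129, 0.0], [0.129, -0.992, -0.0], [0.0, 0.001, -1.0]]
contact_force: [0.1, 0.6, -1.8]
gripper_width: 19.0
grip_force: 79.6
```

>>> send_rows(
  targets=[255,0,0,0,0,0,0,255,0,0,0,0,0,0],
)

```text
clock: 53.15
tool_pos: [490.9, -413.3, 19.0]
tcp_rot: [[0.992, 0.128, 0.0], [0.128, -0.992, -0.0], [-0.0, 0.0, -1.0]]
contact_force: [-0.5, -0.0, -1.5]
gripper_width: 18.9
grip_force: 79.6
```

```bash
python3 plan.py
```

```text
t 53.1 at [ 490.9 -413.3   19. ] yaw 7.4 w 18.9 grip 80 F [-0.5 -0.  -1.5] q [-46.  28.  97.  -0.  55.  36.]
```

>>> send_rows(
  targets=[255,0,0,0.0005,0,0,0,255,0,0,0,0,0,0,150,0,0,0,0,0,0,0,0,0,0,0,0,0,0,0,0,0,0,0,0],
)

```text
clock: 53.65
tool_pos: [491.6, -414.0, 19.8]
tcp_rot: [[0.992, 0.128, 0.001], [0.129, -0.992, -0.002], [0.001, 0.002, -1.0]]
contact_force: [1.2, 0.3, -0.3]
gripper_width: 61.8
grip_force: 0.0
```

>>> send_rows(
  targets=[0,0,0,0,0,0,0,0,0,0,-0.01,0,0,0,0,0,0,-0.03,0,0,0,0,0,0,-0.04,0,0,0,0,0,0,-0.045,0,0,0],
)

```text
clock: 54.15
tool_pos: [490.3, -412.7, 144.7]
tcp_rot: [[0.992, 0.128, -0.001], [0.128, -0.992, 0.001], [-0.001, -0.001, -1.0]]
contact_force: [0.6, -1.3, -0.6]
gripper_width: 85.6
grip_force: 0.0
```

>>> send_rows(
  targets=[0,-0.04,0.02,-0.01,0,0,0,0,-0.04,0.02,-0.01,0,0,0,0,-0.04,0.02,-0.01,0,0,0,0,-0.04,0.02,-0.01,0,0,0,0,-0.04,0.02,-0.01,0,0,0],
)

```text
clock: 54.65
tool_pos: [304.1, -539.2, 195.8]
tcp_rot: [[0.992, 0.129, 0.001], [0.129, -0.992, -0.002], [0.001, 0.003, -1.0]]
contact_force: [0.1, -0.2, 0.3]
gripper_width: 85.0
grip_force: 0.0
```

>>> send_rows(
  targets=[0,0,0,0,0,0,0,0,0,0,0,0,0,0,0,0,0,0,0,0,0],
)

```text
clock: 54.95
tool_pos: [306.2, -537.5, 194.2]
tcp_rot: [[0.992, 0.129, 0.001], [0.129, -0.992, -0.0], [0.001, 0.0, -1.0]]
contact_force: [-0.4, 0.2, -0.6]
gripper_width: 85.2
grip_force: 0.0
```

```bash
python3 - <<'E'
from m import *
from plant import eyes
np.set_printoptions(suppress=True,precision=1)
t=eyes.get_image("top");s=eyes.get_image("scene")
for b in blobs(t["img"],"orange",(460,220,510,320),6,170,170): print("bar",b,cast(t,b[:2],45)[0])
R=np.array([.105,.9945])
for c,k in(("red",0),("yellow",1),("green",2)):
    q=[cast(t,b[:2],40)[0][:2] for b in blobs(t["img"],c,(268,180,340,320),20,120,40)]
    m=np.mean(q,0);p=np.array([461,29.3])+56*k*np.array([.9945,-.105]);print(c,len(q),m,"y off pocket",(m-p)@R,"x",(m-p)@[.9945,-.105])
a=cv2.resize(t["img"][170:330,240:510],(800,474),interpolation=cv2.INTER_CUBIC)
cv2.imwrite("pics/c14.png",a[:,:,::-1])
E
```

```text
bar (np.float64(485.4), np.float64(259.0), 21) [ 521.8 -410.2   45. ]
bar (np.float64(489.1), np.float64(285.8), 20) [ 462.5 -417.    45. ]
red 2 [461.   29.7] y off pocket 0.42508279372936697 x -0.025327385343210457
yellow 2 [517.4  24.2] y off pocket 0.8087677586791285 x 0.6210175098129046
green 2 [572.4  18.4] y off pocket 0.8869418934015368 x -0.06746754388497526
```

View pics/c14.png

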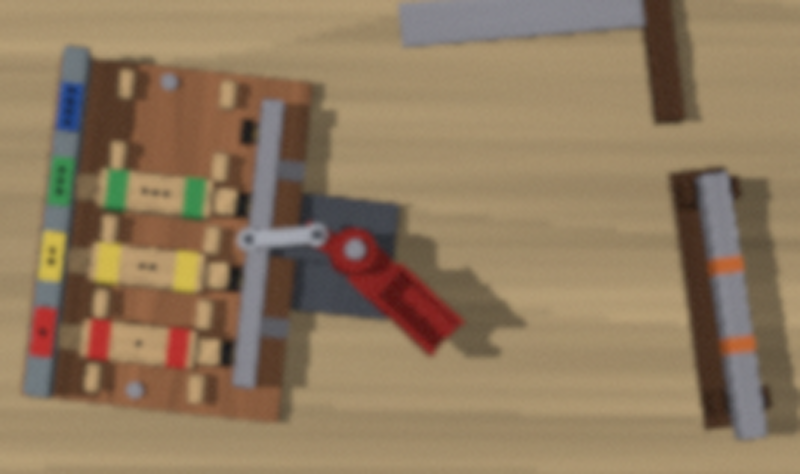

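The rails sit at the fence in pockets 1–3 (y offset <1 mm), the lever is locked and the bar is in its rest (bands at crop (725,265) and (738,345)). Handing in.

```bash
python3 -c "
from plant import job
print(job.job_done())"
```

```text
the job is handed in; nothing more can be done
None
```

The job is done and handed in: the red, yellow and green rails (no blue rail was on the bench) are clamped against the fence in pockets 1–3, the lever is shut on its stop, and the bar is back in its rest.

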